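# Refit the level knob's extension shaft in an amplifier

## Robot

A 6-joint arm with a two-finger parallel gripper is mounted at the origin on the work surface. World frame = base frame: x ahead of the robot, y to its left, z up, the work surface at z = 0. Lengths are in m, angles in rad, forces in N, time in s.
With the tool pointing down it reaches from about 0.275 to 0.85 m from the base axis. Payload 19 kg.
Tool frame: the origin (TCP) lies midway between the tips of the shut fingers; the grasp point (between the pads) lies 19 mm behind it; x points along the fingers, z is the direction in which the jaws open and shut, and the axes are right-handed (so a half turn about x gives the same grasp; the last joint's range is limited). The gripper opens to 85 mm and grips with 20 to 120 N. Pads are 22 mm wide; open, the fingers measure 114 mm over their backs; the gripper's body (76 mm by 85 mm) begins 54 mm behind the grasp point. The pads swing forward as they close: fully open they stand 13 mm farther back than shut.
Start: joints at [-1.264, 0.15, 1.437, -0, 1.554, -0.134], TCP at [0.245, -0.52, 0.231] pointing down, gripper open.
Joint ranges: [-2.8, 2.8], [-0.68, 2.1], [0.12, 2.68], [-1.39, 4.53], [0.16, 2.79], [-2.81, 2.81]. Speed limits (rad/s): [1.89, 1.89, 2.22, 3.01, 3.01, 3.01].

## Interface

Orientations are given as a unit quaternion [x, y, z, w].
In Python, from workcell import read_state, viewer, order gives the robot as it stands.
- The arm moves only by the shell command python3 -m pendant 'ROWS' [FORCE]. ROWS is JSON, a list that holds one entry, the list of rows, each a list of 5 numbers: the finger opening in cm, from 0 to 8.54, then the shift along the tool's x, y, z in cm, then the turn about the tool's x in rad. In form: [[[fingers, x, y, z, twist], ...]]. A call has exactly 8 rows; each row is the pose to reach, as a shift and turn from the pose measured when the call began, along the tool's axes at that moment; what a row does not reach only later rows make up. A row lasts 1/12 s, in which the tool goes at most 41.7 mm and 7.16 degrees, less where a joint would pass 70% of its speed; a pose out of reach is approached as far as the arm can. A call with a gripper value outside its range is refused whole. The fingers move at their own pace and stop on an object; FORCE is the grip in N (left out, the last holds). Time passes only in rows, so rows that repeat a pose let the fingers close, or fill a call up. It gives the time, the measured TCP pose, the force and the opening at its end, in the units of the state.
- read_state(): the state, without advancing time (a new reading comes with each control period).
- viewer.grab_frame(name): name is "side" or "top"; returns a dict with "pixels" (420x560x3 uint8, red, green, blue), "depth" (420x560 float32, m along the optical axis (not along the pixel's ray), 0 where there is no reading), "fx", "fy", "cx", "cy" (pixels), "world_to_cam" (4x4, takes a point from world to camera coordinates). Camera axes: x right, y up, looking along -z (the intrinsics and any distortion apply to the point x, -y, -z); pixel columns grow to the right and rows downward; lengths in m; the calibration is good to about 2 mm. A picture is of the moment at which its call begins.
- order.close_job(): hands the job in, once; it reports no verdict.
The state is a dict: "time": time; "joint_pos": joint angles; "joint_velocities": joint speeds; "tau": joint torques, N m; "tool_pos": TCP position; "tcp_rot": TCP orientation; "force": force on the tool from outside, world axes, zero at the start; "ft_torque": the same for the moment, N m; "grip_width": finger opening in m.
Only numpy, scipy, OpenCV 4.12 (cv2) and the standard library are available. Lean on these libraries where they do the work, as an engineer would, in place of code of your own. Each camera call takes 0.05 s, during which the arm holds its last target.

## Task

On this repair bench, take the opening tool from its wooden block and use its blade, not the fingers, to prise the amplifier's drop-down cover open and fold it fully down, then put the tool back in its block. Pick up the knob with the brass extension shaft, thread the shaft through the front bushing behind the cover and on through the inner bushing on the bracket until its end stands about 8 mm out behind the inner bushing, and finish while still gripping it there, steady, so that a colleague can fix the coupling. Leave the spray can, the jar and the tin where they are.

Things in the scene. Friction and masses are not known exactly. Their poses are not given: they have to be found in the camera images.
- amp: Fixed half-rack amplifier with its top lid off, 230 mm deep (own x) by 215 mm wide (own y) by 100 mm high; black front panel, grey chassis. Origin: centre of its underside on the bench; the front panel faces own -x (its outer face at own x = -115 mm), z up. Its side walls are 96 mm high, the front panel 100 mm. The direction own +x is the way the shaft goes in.
- bush_out (a point): Centre of the front face of the brass front bushing (outer diameter 22 mm, bore 10 mm, 17 mm long, its face 2 mm proud of the front panel), 74 mm above the bench, 35 mm to own +y of the amplifier's middle. Axes as the amplifier's: the bore runs along own x.
- bush_in (a point): Centre of the REAR face of the brass inner bushing (outer diameter 20 mm, bore 10 mm, 16 mm long) on the steel bracket inside the amplifier, coaxial with the front bushing; this point lies 88 mm to own +x of point bush_out. Behind it the space is free for 21 mm up to the potentiometer's own shaft.
- cover (a joint): Angle of the drop-down cover over the front bushing, rad: 0 shut, 1.57 folded fully down (its stop). The hinge is stiff (0.09 N m of friction), so the cover stays where it is left. Shut, it is an aluminium shell 90 mm wide, 56 mm high and 34 mm deep in front of the panel, walls 3 mm, open to the rear and below, hinged along its lower rear edge.
- cover_hinge (a point): Middle of the cover's hinge line: on the face of the front panel, 38 mm above the bench, 36 mm straight below the bushing axis; the hinge line runs along the amplifier's own y.
- cover_notch (a point): Middle of the prying notch, at the upper face of the cover's top wall; moves with the cover. Shut: a gap 28 mm along the panel by 9 mm between panel and top wall (3 mm thick), 94 mm above the bench, centre 4.5 mm in front of the panel. The shell below is hollow; its front wall's inner face is 31 mm in front of the panel when shut, 31 mm below the hinge line when folded down.
- pry: Loose opening tool, 45 g, standing blade down in the wooden block: blue handle 22 mm (own x) by 16 mm (own y) by 84 mm high, and below it a steel blade 10 mm (own x) by 2 mm thick (own y) and 57 mm long. Origin: middle of the handle's lower end (the shoulder); z up along the handle.
- pry_tip (a point): End of the opening tool's blade, 57 mm below the shoulder, on its centre line.
- stand: Fixed wooden block 64 by 50 by 62 mm high; origin centre of its underside. In its top a slot 18 mm (own x) by 10 mm (own y), 59 mm deep, takes the blade; the tool's shoulder rests on the block's top, 62 mm above the bench.
- rest: Fixed grey rest, base 78 mm (own x) by 40 mm by 8 mm high, with two V notches at own x = -28 and +28 mm that carry the shaft level along own x; origin centre of its underside.
- shaft: Loose black knob, 22 mm in diameter, 20 mm long (own x -20 mm to 0), on an 8 mm brass shaft to own x 86 mm, then a tapered 5 mm aluminium spigot to 102 mm; 70 g. Lies level on the rest, axis 45 mm above the bench, the knob free beyond the rest's end. Origin: on the axis at the knob's rear face; x runs to the tip. With the tip 8 mm behind the inner bushing the knob stops 6 mm short of the front one.
- shaft_tip (a point): Tip of the shaft, on its axis, 102 mm from the body's origin.
- can: Loose white and blue spray can, 52 mm in diameter, 150 mm high; origin centre of its underside. Leave it alone.
- jar: Loose white jar with black cap, 56 mm in diameter, 60 mm high; origin centre of its underside. Leave it alone.
- tin: Loose brass-coloured round tin, 72 mm in diameter, 20 mm high; origin centre of its underside. Leave it alone.
Things that resemble listed ones, but are neither listed nor needed, are in the scene too. There is more than one size of the pry; the one meant has the size given above. There is more than one size of the shaft; the one meant has the size given above.

How it is judged:
On the way, in this order (a step that is already met when the one before it is completed fails the run):
1. the cover is cracked open by the tool's blade (value of joint cover above 0.15 rad and contact force between pry and cover above 0.2 N), for 0.05 s.
2. the cover is folded down past 1.3 rad (value of joint cover above 1.3 rad), for 0.2 s.
3. the tool stands in its block again, let go (value of joint cover above 1.3 rad and horizontal distance between pry and stand below 0.008 m and angle between pry's own z axis and vertical below 0.15 rad and z of pry in the frame of stand below 0.066 m and contact force between the fingers and pry below 0.1 N), for 0.2 s.
4. the shaft's tip is through the front bushing (value of joint cover above 1.3 rad and x of shaft_tip in the frame of bush_out above 0.02 m and y of shaft_tip in the frame of bush_out between -0.004 and 0.004 m and z of shaft_tip in the frame of bush_out between -0.004 and 0.004 m), for 0.05 s.
At the end, for the whole second after the job is handed in: Cover past 1.3 rad; tool upright in its block (8 mm, 0.15 rad), let go; shaft through both bushings, in line (0.06 rad), tip 3 to 13 mm behind the inner one, at rest, fingers still gripping it (over 4 N); can, jar and tin moved under 20 mm (all of step 3 and x of shaft_tip in the frame of bush_in between 0.003 and 0.013 m and y of shaft_tip in the frame of bush_in between -0.004 and 0.004 m and z of shaft_tip in the frame of bush_in between -0.004 and 0.004 m and y of shaft in the frame of bush_out between -0.004 and 0.004 m and z of shaft in the frame of bush_out between -0.004 and 0.004 m and angle between the x axis of shaft and the x axis of amp, either way round below 0.06 rad and contact force between the fingers and shaft above 4 N and linear speed of shaft below 0.01 m/s and distance of each of can, jar, tin from where it was at the start of the episode below 0.02 m); the arm keeps its last pose, push and grip.
It fails at once if the fingers or the arm push on the cover before it is folded down (value of joint cover below 1.3 rad and contact force between any of the fingers, the arm and cover above 1 N).
It fails at once if can, jar or tin displaced (distance of any of can, jar, tin from where it was at the start of the episode above 0.02 m).
It also fails if it takes over 72 s, if anything falls off the work surface, if the arm or the gripper's body presses on something with over 40 N, if the wrist force passes 120 N, or if a joint passes its speed limit or range.

## Working session

There is one attempt and no reset: what is moved stays moved. The work goes in short steps, Python scripts to look and compute and a shell command to move; the robot and the scene stay as the last step left them, time stands still between calls to the robot, and variables do not carry over. Pictures are saved under pics/ and viewed, and the job is handed in when it is done.

```bash
ls -la; mkdir -p pics
cat > h.py <<'E'
import numpy as np, cv2
from workcell import read_state, viewer, order
from scipy.spatial.transform import Rotation as R
def grab(n,f=None):
    d=viewer.grab_frame(n)
    if f: cv2.imwrite(f, d["pixels"][:,:,::-1])
    return d
def cloud(d):
    z=d["depth"]; v,u=np.mgrid[0:z.shape[0],0:z.shape[1]]
    X=(u-d["cx"])/d["fx"]*z; Y=-(v-d["cy"])/d["fy"]*z
    P=np.stack([X,Y,-z,np.ones_like(z)],-1)
    W=P@np.linalg.inv(np.array(d["world_to_cam"])).T
    W[z==0]=np.nan
    return W[...,:3]
def proj(d,p):
    c=np.array(d["world_to_cam"])@np.append(p,1)
    return d["cx"]+d["fx"]*c[0]/-c[2], d["cy"]-d["fy"]*c[1]/-c[2]
E
python3 - <<'E'
from h import *
for n in ("top","side"):
    d=grab(n,f"pics/{n}0.png"); print({k:(v if k not in("pixels","depth") else v.shape) for k,v in d.items()})
    np.savez(f"{n}0.npz",**d)
print(read_state())
E
```

```text
total 12
drwxr-xr-x  3 agent agent 4096 Dec  7 00:52 .
drwxr-xr-x 23 root  root  4096 Dec  7 00:52 ..
drwxr-xr-x  2 agent agent 4096 Dec  7 00:52 pics
{'pixels': (420, 560, 3), 'depth': (420, 560), 'fx': 544.626966352, 'fy': 544.626966352, 'cx': 286.99712897668553, 'cy': 213.3309544090215, 'world_to_cam': array([[-0.00781945, -0.99987903,  0.01344533, -0.06146719],
       [ 0.99435666, -0.00635225,  0.10589849, -0.57138274],
       [-0.10580027,  0.01419752,  0.99428604, -1.2775628 ],
       [ 0.        ,  0.        ,  0.        ,  1.        ]])}
{'pixels': (420, 560, 3), 'depth': (420, 560), 'fx': 433.524640988904, 'fy': 433.524640988904, 'cx': 283.12184310150394, 'cy': 207.94580027236776, 'world_to_cam': array([[ 0.95490254, -0.29686872, -0.00548568, -0.58857544],
       [ 0.21021679,  0.66290108,  0.71858963, -0.13380494],
       [-0.20969032, -0.68733625,  0.69541272, -0.94614191],
       [ 0.        ,  0.        ,  0.        ,  1.        ]])}
{'time': 0.1, 'joint_pos': array([-1.26400887e+00,  1.50945748e-01,  1.43793165e+00,  4.87875382e-05,
        1.55377533e+00, -1.33998701e-01]), 'joint_velocities': array([-0.00103968, -0.00232931, -0.00315769, -0.00191735, -0.00202231,
        0.00204659]), 'tau': array([ 6.28839713e-03, -7.14378119e+01, -5.71795893e+01, -2.34519566e-04,
        7.08244886e-03,  3.03009756e-05]), 'tool_pos': array([ 0.24525993, -0.51984736,  0.23074785]), 'tcp_rot': array([ 0.37885376,  0.59748796, -0.37834503,  0.59693636]), 'force': array([-0.05159416, -0.11814894, -0.25606507]), 'ft_torque': array([-0.0168674 ,  0.04736242,  0.0050561 ]), 'grip_width': 0.08521948344223183}
```

View pics/top0.png

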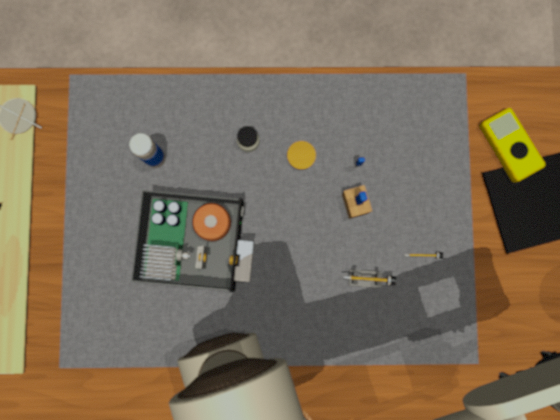

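View pics/side0.png

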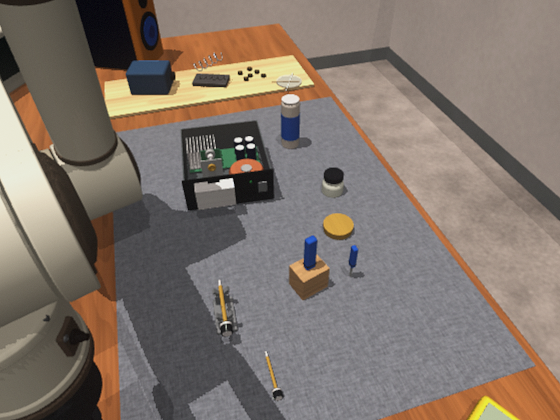

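Run:
```python
from h import *
for n,crops in (("top",[(120,180,150,120),(320,140,140,160)]),("side",[(170,80,190,140),(200,220,180,180)])):
    d=np.load(f"{n}0.npz"); im=d["pixels"][:,:,::-1]
    o=[]
    for (x,y,w,h) in crops:
        o.append(cv2.resize(im[y:y+h,x:x+w],(400,int(400*h/w)),interpolation=cv2.INTER_CUBIC))
    H=max(a.shape[0] for a in o)
    o=[cv2.copyMakeBorder(a,0,H-a.shape[0],0,0,cv2.BORDER_CONSTANT) for a in o]
    cv2.imwrite(f"pics/{n}0z.png",np.hstack(o))
```

```text
(no output)
```

View pics/top0z.png

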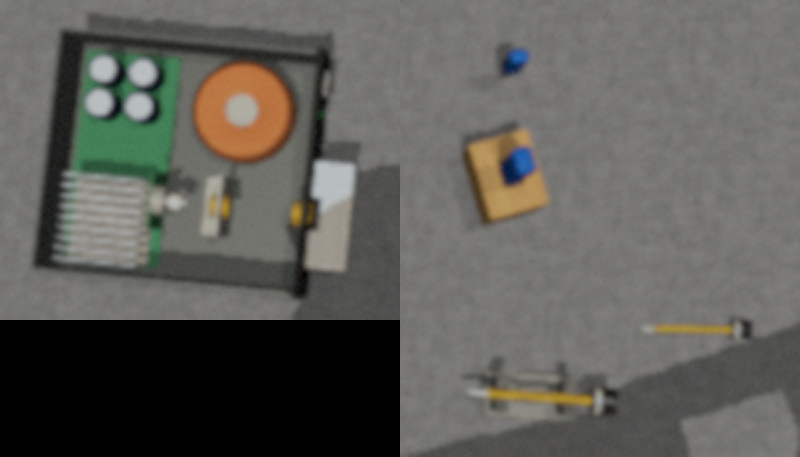

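View pics/side0z.png

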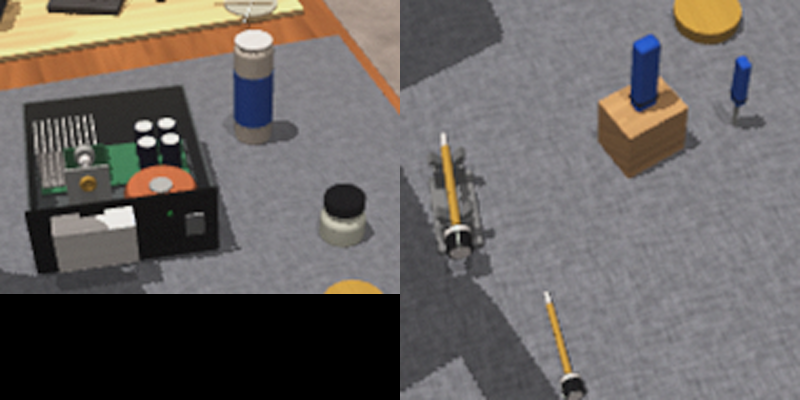

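Run:
```python
from h import *
np.set_printoptions(precision=4,suppress=True)
D={n:np.load(f"{n}0.npz") for n in("top","side")}
C={n:cloud(D[n]) for n in D}
for n in D:
    W=C[n]; 
    def m(lo,hi): return np.all((W>lo)&(W<hi),-1)
    tbl=m([.3,-.5,-.02],[.9,.4,.012]); print(n,"table z",np.nanmedian(W[tbl][:,2]))
    a=m([.3,0.05,.088],[.75,.4,.112]); p=W[a]; print(n,"amp top",len(p),np.percentile(p,[1,50,99],axis=0))
    r=cv2.minAreaRect(p[:,:2].astype(np.float32)*1000); print(r)
    print("z hist",np.histogram(p[:,2],12))
    s=m([.5,-.3,.045],[.75,-.1,.075]); p=W[s]; print("block",len(p), cv2.minAreaRect(p[:,:2].astype(np.float32)*1000) if len(p)>5 else'', np.median(p[:,2]))
    s=m([.5,-.3,.08],[.75,-.1,.17]); p=W[s]; print("handle",len(p), p.mean(0),p.min(0),p.max(0))
```

```text
top table z 0.0013256869955523554
top amp top 891 [[0.3918 0.0511 0.0882]
 [0.4873 0.1747 0.0964]
 [0.7183 0.2866 0.1085]]
((559.8793334960938, 163.55467224121094), (237.88116455078125, 335.4169921875), 87.35221862792969)
z hist (array([ 62,  62, 110, 167, 174, 143,  71,  58,  20,  13,   5,   6]), array([0.088 , 0.09  , 0.092 , 0.0939, 0.0959, 0.0979, 0.0999, 0.1018,
       0.1038, 0.1058, 0.1078, 0.1097, 0.1117]))
block 502 ((626.1121826171875, -225.1563720703125), (128.27381896972656, 56.11031723022461), 9.633248329162598) 0.06257664854308975
handle 164 [ 0.6177 -0.2299  0.1215] [ 0.5849 -0.2435  0.0807] [ 0.6939 -0.2206  0.1524]
side table z 0.0016110703678668958
side amp top 933 [[0.3946 0.0503 0.0882]
 [0.4882 0.1831 0.0958]
 [0.7338 0.2854 0.1098]]
((565.19287109375, 158.31924438476562), (239.60203552246094, 330.505859375), 84.96796417236328)
z hist (array([111,  91, 103, 182, 168, 117,  80,  26,  16,  16,  14,   9]), array([0.088 , 0.09  , 0.092 , 0.094 , 0.096 , 0.098 , 0.1   , 0.102 ,
       0.1039, 0.1059, 0.1079, 0.1099, 0.1119]))
block 778 ((629.4461059570312, -230.54824829101562), (129.9476776123047, 52.364585876464844), 8.576253890991211) 0.06239637339292081
handle 401 [ 0.6127 -0.2382  0.1148] [ 0.5875 -0.2475  0.0803] [ 0.697  -0.2249  0.1497]
```

```bash
cat >> h.py <<'E'
def zoom(im,x,y,w,h,s,f,step=10):
    o=cv2.resize(im[y:y+h,x:x+w][:,:,::-1],(w*s,h*s),interpolation=cv2.INTER_CUBIC)
    o=cv2.convertScaleAbs(o,alpha=1.5,beta=10)
    for u in range((x//step+1)*step,x+w,step):
        cv2.line(o,((u-x)*s+s//2,0),((u-x)*s+s//2,6),(0,255,255),1); cv2.putText(o,str(u),((u-x)*s,16),0,.35,(0,255,255),1)
    for v in range((y//step+1)*step,y+h,step):
        cv2.line(o,(0,(v-y)*s+s//2),(6,(v-y)*s+s//2),(0,255,255),1); cv2.putText(o,str(v),(8,(v-y)*s+s//2),0,.35,(0,255,255),1)
    cv2.imwrite(f,o)
E
python3 - <<'E'
from h import *
t=np.load("top0.npz")["pixels"]; s=np.load("side0.npz")["pixels"]
zoom(t,128,185,135,110,5,"pics/a1.png")
zoom(s,175,115,105,100,6,"pics/a2.png")
E
```

```text
(no output)
```

View pics/a1.png

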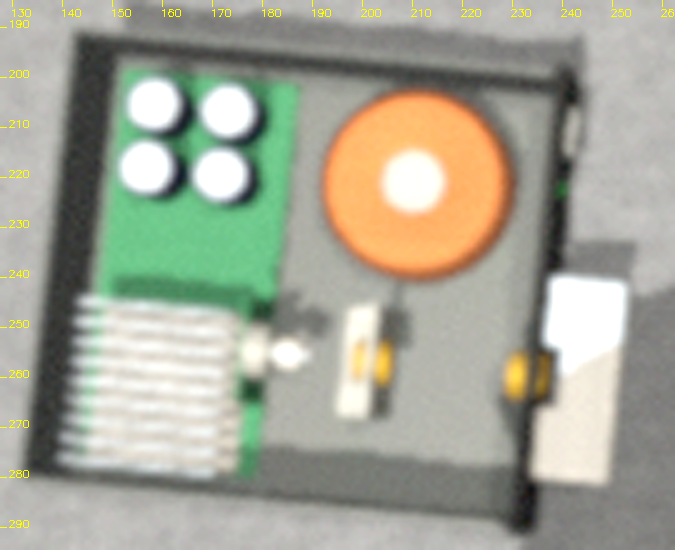

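View pics/a2.png

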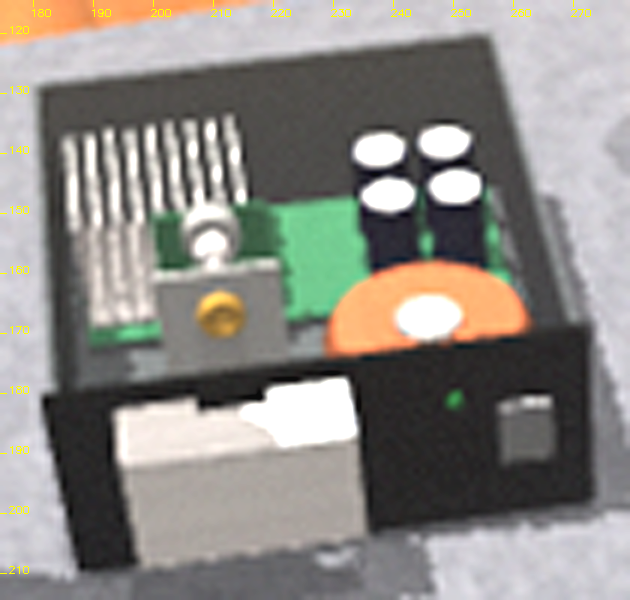

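```bash
cat > fit.py <<'E'
from h import *
from scipy.optimize import least_squares
np.set_printoptions(precision=2,suppress=True)
D={n:np.load(f"{n}0.npz") for n in("top","side")}
obs=[("side",(43,398),(-115,107.5,100)),("side",(592,327),(-115,-107.5,100)),("side",(82,572),(-115,107.5,0)),("side",(592,498),(-115,-107.5,0)),
("side",(40,85),(115,107.5,96)),("side",(492,35),(115,-107.5,96)),("side",(221,315),(-45,35,74)),("side",(127,465),(-149,80,94)),("side",(358,437),(-149,-10,94)),("side",(140,567),(-149,80,38)),("side",(367,540),(-149,-10,38)),
("top",(77,35),(115,-107.5,96)),("top",(28,475),(115,107.5,96)),("top",(628,285),(-149,-10,94)),("top",(608,485),(-149,80,94)),("top",(575,66),(-115,-107.5,100)),("top",(535,530),(-115,107.5,100))]
def px(c,X): return np.array([128+(X[0]-2.5)/5,185+(X[1]-2.5)/5]) if c=="top" else np.array([175+(X[0]-3)/6,115+(X[1]-3)/6])
def res(q,cams=("top","side"),full=False):
    r=[];k=0
    for c,X,o in obs:
        if c not in cams: continue
        Rm=R.from_euler("z",q[2]).as_matrix(); w=Rm@np.array(o)/1000+[q[0],q[1],0]
        r.append(np.array(proj(D[c],w))-px(c,X))
    r=np.array(r); return r if full else r.ravel()
for cams in (("top","side"),("top",),("side",)):
    s=least_squares(res,[.47,.17,1.5],args=(cams,),loss="soft_l1"); q=s.x
    print(cams,q*[1000,1000,57.3]); print(res(q,cams,True).T)
    Rm=R.from_euler("z",q[2]).as_matrix()
    print("bush_out",(Rm@[-.117,.035,.074]+[q[0],q[1],0])*1000)
E
python3 fit.py
```

```text
('top', 'side') [508.16 162.38  84.06]
[[-0.5  -0.2  -0.14  0.66 -2.35  1.47  0.32 -1.31 -0.26  0.04  0.22 -0.59
  -2.69 -0.12 -0.22 -0.12 -2.16]
 [ 1.46  1.31  3.29  3.57 -0.01 -0.68  1.36  0.29 -0.35  0.96  0.14 -4.67
   1.69 -1.02 -1.29 -1.36  0.62]]
bush_out [461.23  49.63  74.  ]
('top',) [504.66 160.34  84.68]
[[-0.31 -1.36  0.8   1.15  0.32 -0.68]
 [-2.66  3.86 -0.2  -0.41 -0.44  1.68]]
bush_out [458.96  47.09  74.  ]
('side',) [508.69 165.93  84.31]
[[-0.25 -0.24  0.08  0.62 -2.52  1.12  0.35 -1.03 -0.1   0.3   0.37]
 [ 0.56  0.22  2.38  2.46 -0.64 -1.46  0.49 -0.69 -1.42 -0.03 -0.93]]
bush_out [462.24  52.99  74.  ]
```

```bash
cat >> fit.py <<'E'
print("---- free b, zb, rear")
def res2(q,cams,full=False):
    r=[]
    for c,X,o in obs:
        if c not in cams: continue
        o=list(o)
        if o[0]==115: o[1]=np.sign(o[1])*q[3]*1000
        if o[2]==0: o[2]=q[4]*1000
        Rm=R.from_euler("z",q[2]).as_matrix(); w=Rm@np.array(o)/1000+[q[0],q[1],0]
        r.append(np.array(proj(D[c],w))-px(c,X))
    r=np.array(r); return r if full else r.ravel()
for cams in (("top","side"),("top",),("side",)):
    s=least_squares(res2,[.47,.17,1.5,.1,.005],args=(cams,),loss="soft_l1"); q=s.x
    print(cams,q*[1000,1000,57.3,1000,1000]); print(res2(q,cams,True).T)
    Rm=R.from_euler("z",q[2]).as_matrix()
    print("bush_out",(Rm@[-.117,.035,.074]+[q[0],q[1],0])*1000)
E
python3 fit.py | sed -n '/----/,$p'
python3 - <<'E'
# depth planes: panel front, cover front, cover top
from h import *
np.set_printoptions(precision=4,suppress=True)
for n in("top","side"):
    d=np.load(f"{n}0.npz"); W=cloud(d)
    yaw=np.radians(84.4); Rm=R.from_euler("z",yaw).as_matrix(); L=(W-[.507,.164,0])@Rm*1000
    def m(lo,hi): return np.all((L>lo)&(L<hi),-1)
    for nm,lo,hi in (("panel",(-125,-100,15),(-105,-20,90)),("coverfront",(-160,0,45),(-140,70,88)),("covertop",(-145,0,85),(-128,70,105))):
        p=L[m(lo,hi)]
        if len(p)<20: continue
        print(n,nm,len(p),np.median(p,0),"slope",np.polyfit(p[:,1],p[:,0],1))
E
```

```text
---- free b, zb, rear
('top', 'side') [507.45 161.73  84.34 101.08  12.26]
[[-0.51 -0.22 -0.94  0.54 -0.38 -1.26  0.18 -1.24 -0.19  0.11  0.29 -0.91
  -1.86  0.17  0.28 -0.04 -1.61]
 [ 1.81  1.36  0.08  0.06  0.01 -0.33  1.61  0.61 -0.17  1.28  0.32 -1.37
  -0.59 -1.03 -1.28 -1.32  0.71]]
bush_out [461.07  48.75  74.  ]
('top',) [505.27 160.27  84.46 100.08   5.  ]
[[-0.44 -1.09  0.82  1.02  0.51 -0.85]
 [ 0.1   0.06 -0.21 -0.44 -0.49  1.59]]
bush_out [459.13  47.19  74.  ]
('side',) [509.16 164.27  84.04 102.42   9.67]
[[-0.2  -0.04 -0.49  0.73 -0.14 -0.16  0.57 -1.03 -0.05  0.3   0.43]
 [ 0.86  0.76 -0.12  0.21 -0.68 -0.89  0.83 -0.34 -0.95  0.33 -0.46]]
bush_out [462.18  51.55  74.  ]
top panel 95 [-114.0903  -63.5798   64.7875] slope [   0.0205 -113.4507]
top covertop 235 [-136.413    35.5842   94.0022] slope [   0.0067 -136.7543]
side panel 754 [-114.8873  -59.5348   54.5019] slope [   0.0216 -113.8563]
side coverfront 405 [-148.7996   35.4997   66.9086] slope [   0.0086 -149.098 ]
side covertop 148 [-136.2964   34.4953   94.3751] slope [  -0.0176 -135.8266]
```

Run:
```python
from h import *
t=np.load("top0.npz")["pixels"]; s=np.load("side0.npz")["pixels"]
zoom(t,335,145,50,80,8,"pics/b1.png"); zoom(s,280,225,90,80,8,"pics/b2.png")
zoom(t,335,240,115,60,6,"pics/c1.png"); zoom(s,200,270,100,135,4,"pics/c2.png")
a=[cv2.imread(f"pics/{k}.png") for k in("b1","b2","c1","c2")]
def pad(im,h): return cv2.copyMakeBorder(im,0,max(0,h-im.shape[0]),0,10,cv2.BORDER_CONSTANT)
```

```text
(no output)
```

View pics/b1.png

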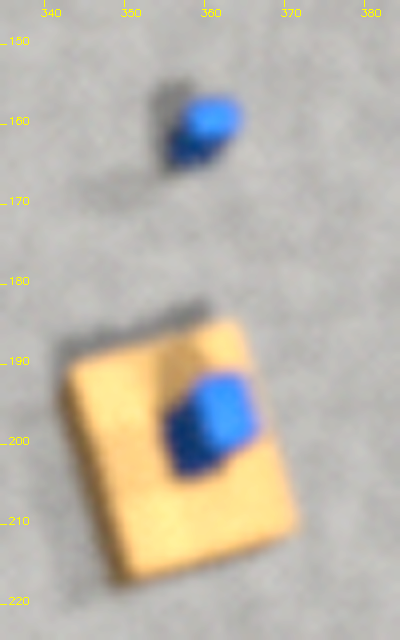

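View pics/b2.png

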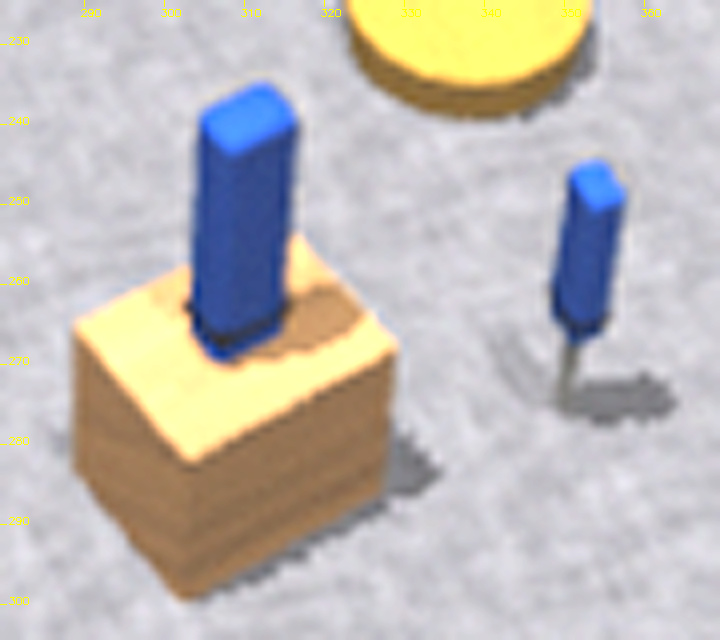

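View pics/c1.png

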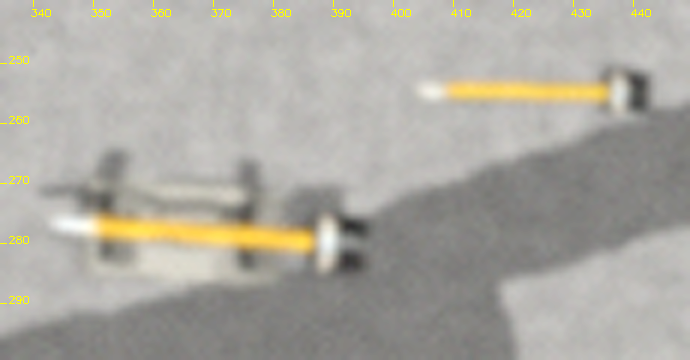

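View pics/c2.png

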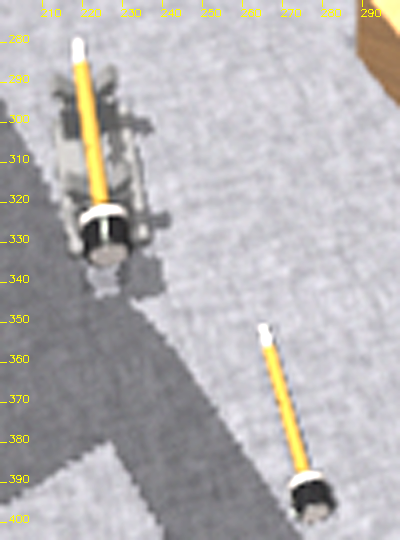

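```bash
cat > fit2.py <<'E'
from h import *
from scipy.optimize import least_squares
np.set_printoptions(precision=2,suppress=True)
D={n:np.load(f"{n}0.npz") for n in("top","side")}
sc={"b1":("top",335,145,8),"b2":("side",280,225,8),"c1":("top",335,240,6),"c2":("side",200,270,4)}
def px(k,X): c,u,v,s=sc[k]; return np.array([u+(X[0]-s/2)/s,v+(X[1]-s/2)/s])
def res(q,obs,full=False):
    Rm=R.from_euler("z",q[2]).as_matrix()
    r=np.array([np.array(proj(D[sc[k][0]],Rm@np.array(o)/1000+[q[0],q[1],0]))-px(k,X) for k,X,o in obs])
    return r if full else r.ravel()
# own x long (64). own +x toward image-down in top (world -x) or up: symmetric
blk=[("b1",(68,368),(32,25,62)),("b1",(238,320),(32,-25,62)),("b1",(298,522),(-32,-25,62)),("b1",(130,578),(-32,25,62)),
("b2",(75,325),(-32,25,62)),("b2",(190,460),(-32,-25,62)),("b2",(398,343),(32,-25,62)),("b2",(300,235),(32,25,62))]
sh=[("c1",(50,223),(102,0,45)),("c1",(95,226),(86,0,45)),("c1",(317,240),(0,0,45)),("c2",(77,38),(102,0,45)),("c2",(80,62),(86,0,45)),("c2",(105,208),(0,0,48))]
for nm,obs,q0 in(("block",blk,[.62,-.22,.2]),("shaft",sh,[.45,-.25,1.5])):
    for keys in(("b","c"),("b1","c1"),("b2","c2")):
        o=[x for x in obs if x[0].startswith(keys)]
        s=least_squares(res,q0,args=(o,)); print(nm,keys,s.x*[1000,1000,57.3]); print(res(s.x,o,True).T)
E
python3 fit2.py
python3 - <<'E'
from h import *
for n in("top","side"):
    d=np.load(f"{n}0.npz"); W=cloud(d); im=d["pixels"].astype(int)
    blue=(im[...,2]>150)&(im[...,0]<90)
    m=blue&(W[...,2]>.13)&(W[...,2]<.16)&(W[...,0]>.55)&(W[...,0]<.7)&(W[...,1]<-.1)
    p=W[m]; print(n,len(p),p.mean(0)*1000, cv2.minAreaRect((p[:,:2]*1000).astype(np.float32)))
s=read_state(); print(R.from_quat(s["tcp_rot"]).as_matrix())
E
```

```text
block ('b', 'c') [ 598.81 -232.4    14.71]
[[ 1.04  0.13  0.13  0.7  -0.04 -0.56  0.08 -2.06]
 [-1.06 -0.49  0.25 -1.25 -0.19  0.14  0.78 -1.99]]
block ('b1', 'c1') [ 597.3  -231.19   15.82]
[[ 0.35 -0.68 -0.18  0.51]
 [-0.16  0.01  0.62 -0.48]]
block ('b2', 'c2') [ 599.78 -233.46   13.67]
[[ 0.62 -0.27  0.72 -1.09]
 [-0.2   0.34  1.36 -1.62]]
shaft ('b', 'c') [ 413.21 -297.48   86.27]
[[ 0.13 -0.58 -1.11 -0.43 -0.13 -0.41]
 [-0.41 -0.52 -0.74  0.3   0.7   0.78]]
shaft ('b1', 'c1') [ 411.51 -298.65   85.92]
[[ 0.65 -0.06 -0.59]
 [ 0.05 -0.02 -0.02]]
shaft ('b2', 'c2') [ 414.22 -296.31   86.4 ]
[[-0.16  0.16  0.  ]
 [-0.25  0.13  0.1 ]]
top 36 [ 596.33126029 -232.10373135  145.97139889] ((596.5308227539062, -232.08700561523438), (15.99493408203125, 11.0840482711792), 20.903596878051758)
side 59 [ 597.66776452 -234.14742496  146.27078015] ((598.4940185546875, -233.66026306152344), (19.31324005126953, 12.877620697021484), 13.102412223815918)
[[-2.73637127e-04  9.04416919e-01  4.26649694e-01]
 [ 1.02530967e-03  4.26649740e-01 -9.04416358e-01]
 [-9.99999437e-01  1.89966163e-04 -1.04405462e-03]]
```

```bash
cat >> h.py <<'E'
def go(x,y,z,psi=None):
    s=read_state(); M=R.from_quat(s["tcp_rot"]).as_matrix(); p=np.array(s["tool_pos"])*1000
    d=(np.array([x,y,z])-p)@M/10
    c=np.degrees(np.arctan2(M[1,2],M[0,2]))
    tw=0 if psi is None else -np.radians((psi-c+180)%360-180)
    print("t",round(s["time"],2),"pos",p.round(1),"psi",round(c,2),"shift cm",d.round(2),"twist",round(tw,3),"F",np.round(s["force"],1),"grip",round(s["grip_width"]*1000,1))
E
python3 -c "
from h import *
go(597.5,-232.7,230,-75.3)"
```

```text
t 0.1 pos [ 245.3 -519.8  230.7] psi -64.74 shift cm [  0.09  44.11 -10.94] twist 0.184 F [-0.1 -0.1 -0.3] grip 85.2
```

```bash
python3 -m pendant '[[[6,0,4,-1,0.1],[6,0,8,-2,0.18],[6,0,12,-3,0.18],[6,0,16,-4,0.18],[6,0,20,-5,0.18],[6,0,24,-6,0.18],[6,0,28,-7,0.18],[6,0,32,-8,0.18]]]' 60; python3 -c "
from h import *
go(597.5,-232.7,165,-75.3)"
```

```text
time: 0.77
tool_pos: [0.5017, -0.3092, 0.2307]
tcp_rot: [0.431, 0.561, -0.431, 0.56]
force: [-0.4, -0.3, -0.5]
grip_width: 0.06
t 0.77 pos [ 501.7 -309.2  230.7] psi -75.06 shift cm [ 6.58 11.23 -4.91] twist 0.004 F [-0.4 -0.3 -0.5] grip 60.0
```

```bash
python3 -m pendant '[[[6,0,4,-2,0.004],[6,0,8,-4,0.004],[6,0,11.23,-4.91,0.004],[6,1.5,11.23,-4.91,0.004],[6,3.5,11.23,-4.91,0.004],[6,5.5,11.23,-4.91,0.004],[6,6.5,11.23,-4.91,0.004],[6,6.5,11.23,-4.91,0.004]]]' 60
python3 - <<'E'
from h import *
go(597.5,-232.7,86,-75.3)
for n in("top","side"):
    d=grab(n); zoom(d["pixels"],*((310,140,110,100) if n=="top" else (240,150,150,130)),4,f"pics/p1{n}.png")
a=[cv2.imread(f"pics/p1{n}.png") for n in("top","side")]
H=max(x.shape[0] for x in a); o=np.hstack([cv2.copyMakeBorder(x,0,H-x.shape[0],0,0,0) for x in a]); cv2.imwrite("pics/p1.png",cv2.resize(o,(800,int(o.shape[0]*800/o.shape[1]))))
E
```

```text
time: 1.43
tool_pos: [0.5967, -0.2323, 0.1631]
tcp_rot: [0.432, 0.562, -0.432, 0.558]
force: [-0.0, -0.1, 0.4]
grip_width: 0.0601
t 1.43 pos [ 596.7 -232.3  163.1] psi -75.29 shift cm [7.71 0.1  0.09] twist 0.0 F [-0.  -0.1  0.4] grip 60.1
```

View pics/p1.png

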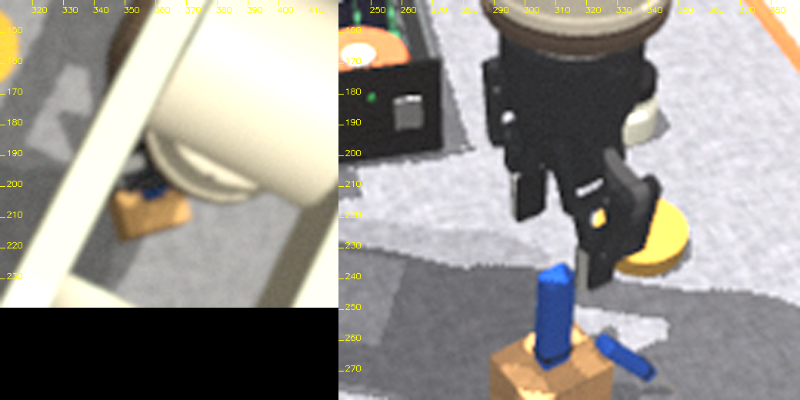

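```bash
python3 -m pendant '[[[6,2,0.1,0.1,0],[6,4,0.1,0.1,0],[6,6,0.1,0.1,0],[6,7.7,0.1,0.1,0],[6,7.7,0.1,0.1,0],[1,7.7,0.1,0.1,0],[1,7.7,0.1,0.1,0],[1,7.7,0.1,0.1,0]]]' 60
python3 - <<'E'
from h import *
d=grab("side"); zoom(d["pixels"],240,150,150,130,5,"pics/p2.png")
s=read_state();print(s["tool_pos"],s["force"],s["grip_width"])
E
```

```text
time: 2.2
tool_pos: [0.5995, -0.234, 0.0914]
tcp_rot: [0.432, 0.559, -0.432, 0.56]
force: [-0.4, -0.0, -0.4]
grip_width: 0.0241
[ 0.59937324 -0.23392729  0.09107708] [-0.42270794 -0.85546029 -0.2390291 ] 0.016294761862109337
```

View pics/p2.png

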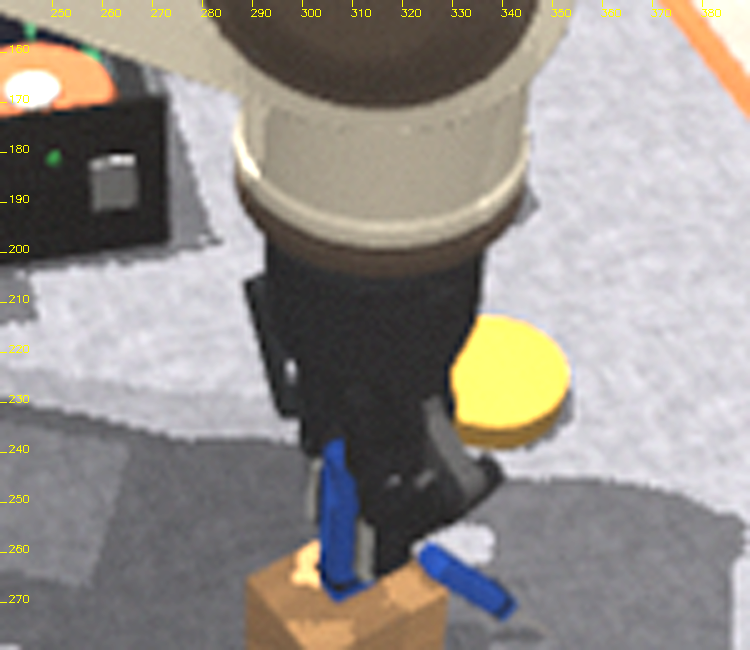

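```bash
python3 -m pendant '[[[1,0,0,0,0],[1,0,0,0,0],[1,0,0,0,0],[1,0,0,0,0],[1,0,0,0,0],[1,0,0,0,0],[1,0,0,0,0],[1,0,0,0,0]]]' 60
python3 - <<'E'
from h import *
np.set_printoptions(precision=4,suppress=True)
s=read_state();print(s["tool_pos"],s["force"],s["ft_torque"],s["grip_width"],s["joint_pos"]); go(0,0,0,0)
E
```

```text
time: 2.92
tool_pos: [0.5994, -0.234, 0.0912]
tcp_rot: [0.432, 0.559, -0.432, 0.56]
force: [0.4, 0.5, 3.8]
grip_width: 0.0156
[ 0.5994 -0.234   0.0912] [0.3826 0.5124 3.8002] [ 0.0296  0.1097 -0.0299] 0.015553996441027744 [-0.4922  0.3686  1.4534  0.0008  1.3181  0.8219]
t 2.92 pos [ 599.4 -234.    91.2] psi -75.3 shift cm [  9.02 -52.06 -37.84] twist -1.314 F [0.4 0.5 3.8] grip 15.6
```

```bash
python3 -m pendant '[[[1,-1,0,0,0],[1,-3,0,0,0],[1,-5,0,0,0],[1,-7,0,0,0],[1,-9,0,0,0],[1,-11,0,0,0],[1,-12.5,0,0,0],[1,-12.5,0,0,0]]]' 60
python3 - <<'E'
from h import *
go(458.3,27,205,-95.9)
E
```

```text
time: 3.58
tool_pos: [0.6, -0.2344, 0.2204]
tcp_rot: [0.433, 0.558, -0.431, 0.562]
force: [1.3, 0.2, -0.7]
grip_width: 0.0158
t 3.58 pos [ 600.  -234.4  220.4] psi -75.3 shift cm [  1.39  -7.08 -28.88] twist 0.359 F [ 1.3  0.2 -0.7] grip 15.8
```

```bash
python3 -m pendant '[[[1,0,-0.9,-3.6,0.05],[1,0,-1.8,-7.2,0.1],[1,0,-2.7,-10.8,0.15],[1,0.3,-3.6,-14.4,0.2],[1,0.6,-4.5,-18,0.25],[1,1,-5.4,-22,0.3],[1,1.39,-6.3,-26,0.359],[1,1.39,-7.08,-28.88,0.359]]]' 60
python3 - <<'E'
from h import *
go(458.3,27,201,-95.9)
E
```

```text
time: 4.25
tool_pos: [0.4562, 0.0292, 0.204]
tcp_rot: [0.527, 0.471, -0.525, 0.474]
force: [0.8, 0.4, -0.6]
grip_width: 0.0154
t 4.25 pos [456.2  29.2 204. ] psi -96.08 shift cm [0.3  0.23 0.2 ] twist -0.003 F [ 0.8  0.4 -0.6] grip 15.4
```

```bash
python3 -m pendant '[[[1,0.3,0.23,0.2,0],[1,0.3,0.23,0.2,0],[1,0.3,0.23,0.2,0],[1,0.3,0.23,0.2,0],[1,0.3,0.23,0.2,0],[1,0.3,0.23,0.2,0],[1,0.3,0.23,0.2,0],[1,0.3,0.23,0.2,0]]]' 60
python3 - <<'E'
from h import *
go(458.3,27,201,-95.9)
for n in("top","side"):
    d=grab(n,f"pics/q{n}.png"); np.savez(f"q{n}.npz",**d)
d=np.load("qside.npz"); zoom(d["pixels"],175,115,105,100,6,"pics/q1.png")
s=read_state(); M=R.from_quat(s["tcp_rot"]).as_matrix(); p=s["tool_pos"]
for nm,o in(("tip",.0862),("shoulder",.0292),("htop",-.0548)): print(nm,[(round(a,1)) for a in proj(d,p+M[:,0]*o)])
E
```

```text
time: 4.92
tool_pos: [0.4584, 0.0266, 0.2009]
tcp_rot: [0.527, 0.471, -0.525, 0.474]
force: [-0.2, -0.1, -1.2]
grip_width: 0.0155
t 4.92 pos [458.4  26.6 200.9] psi -96.12 shift cm [-0.01 -0.02 -0.04] twist -0.004 F [-0.2 -0.1 -1.2] grip 15.5
tip [np.float64(212.8), np.float64(180.2)]
shoulder [np.float64(209.6), np.float64(160.2)]
htop [np.float64(204.3), np.float64(127.4)]
```

View pics/q1.png

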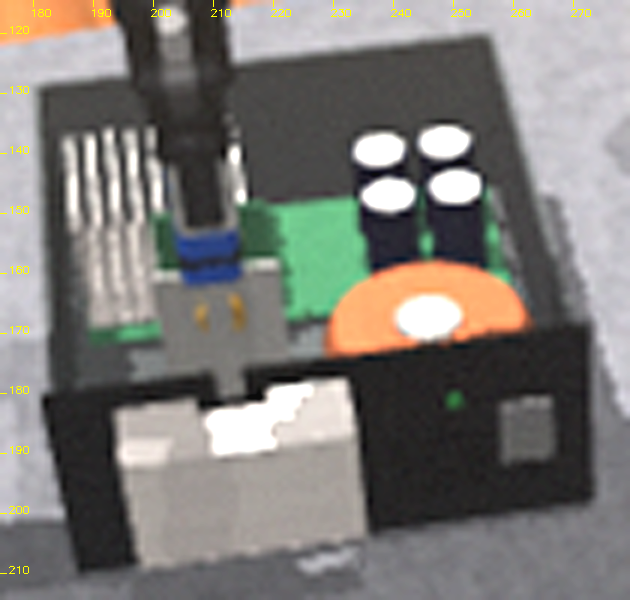

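View pics/qtop.png

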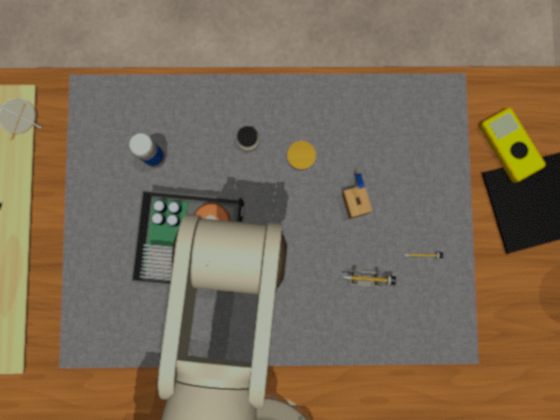

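Run:
```python
from h import *
d=np.load("qside.npz"); im=d["pixels"][150:200,190:240][:,:,::-1].astype(float)
o=255*(np.clip(im/255,0,1)**0.45); o=cv2.resize(o.astype(np.uint8),(600,600),interpolation=cv2.INTER_NEAREST); 
for k in range(0,50,10): cv2.putText(o,str(190+k),(k*12,10),0,.35,(0,255,255)); cv2.putText(o,str(150+k),(0,k*12+8),0,.35,(0,255,255))
cv2.imwrite("pics/q2.png",o)
```

```text
(no output)
```

View pics/q2.png

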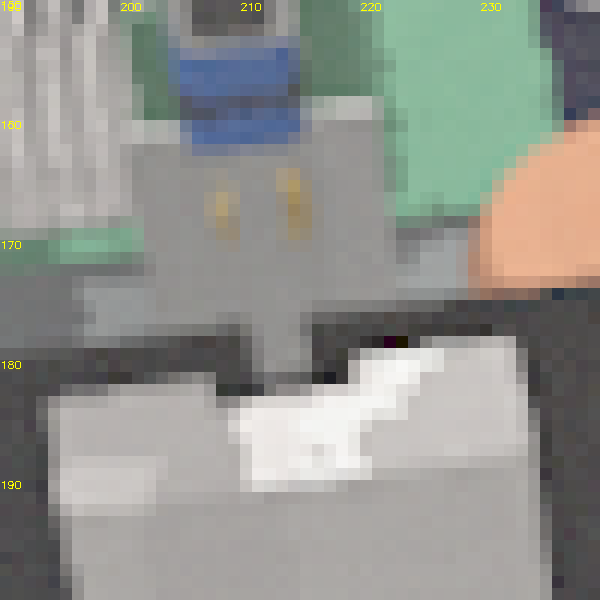

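Run:
```python
from h import *
d=np.load("qside.npz")
s=read_state(); M=R.from_quat(s["tcp_rot"]).as_matrix(); p=s["tool_pos"]
yaw=np.radians(84.1);ax=np.array([np.cos(yaw),np.sin(yaw),0]);ay=np.array([-ax[1],ax[0],0])
print("tip front",proj(d,p+M[:,0]*.0862-ax*.001),"handle low front", proj(d,p+M[:,0]*.0292-ax*.008))
Wc=-np.array(d["world_to_cam"])[:3,:3].T@np.array(d["world_to_cam"])[:3,3]; print("cam",Wc)
for nm,b in(("side",(.4622,.05155)),("avg",(.4607,.0494)),("top",(.4591,.0472))):
    B=np.array([*b,.074])
    print(nm,"notch front edge L,R",[np.round(proj(d,B-ax*.007+ay*q+[0,0,.02]),1) for q in(.014,-.014)],
     "panel top over bush",np.round(proj(d,B+ax*.002+[0,0,.026]),1))
    for w in (B,): 
        e=1e-3; J=(np.array(proj(d,w+ax*e))-proj(d,w)),(np.array(proj(d,w+ay*e))-proj(d,w)),(np.array(proj(d,w+[0,0,e]))-proj(d,w))
    print(np.round(J,3))
print(M)
```

```text
tip front (np.float64(212.8768375674341), np.float64(180.48892799441455)) handle low front (np.float64(209.89161945450786), np.float64(162.4060889903759))
cam [ 0.39176342 -0.73634783  0.75088123]
side notch front edge L,R [array([207.6, 182.8]), array([219.6, 181.2])] panel top over bush [213.  177.6]
[[-0.036 -0.273]
 [-0.423  0.057]
 [-0.049 -0.318]]
avg notch front edge L,R [array([207.1, 183.5]), array([219.2, 181.9])] panel top over bush [212.5 178.3]
[[-0.036 -0.274]
 [-0.424  0.057]
 [-0.049 -0.318]]
top notch front edge L,R [array([206.6, 184.3]), array([218.7, 182.6])] panel top over bush [212. 179.]
[[-0.035 -0.275]
 [-0.425  0.057]
 [-0.05  -0.318]]
[[ 0.00476127  0.99433001 -0.1062316 ]
 [-0.00176934 -0.10622426 -0.99434062]
 [-0.9999871   0.00492228  0.00125355]]
```

Run:
```python
from h import *
go(461.5,49.2,201,-95.95)
```

```text
t 5.02 pos [458.4  26.8 201. ] psi -96.1 shift cm [-0.01  0.07 -2.26] twist -0.003 F [ 0.5  1.7 -0. ] grip 15.2
```

```bash
python3 -m pendant '[[[1,0,0.07,-0.8,-0.003],[1,0,0.07,-1.6,-0.003],[1,0,0.07,-2.26,-0.003],[1,0,0.07,-2.26,-0.003],[1,0.5,0.07,-2.26,-0.003],[1,1,0.07,-2.26,-0.003],[1,1,0.07,-2.26,-0.003],[1,1,0.07,-2.26,-0.003]]]' 80
python3 - <<'E'
from h import *
go(461.5,49.2,173,-95.95)
d=grab("side"); im=d["pixels"][130:200,180:250][:,:,::-1].astype(float)
o=255*(np.clip(im/255,0,1)**0.45); o=cv2.resize(o.astype(np.uint8),(560,560),interpolation=cv2.INTER_NEAREST); 
for k in range(0,70,10): cv2.putText(o,str(180+k),(k*8,10),0,.35,(0,255,255)); cv2.putText(o,str(130+k),(0,k*8+8),0,.35,(0,255,255))
cv2.imwrite("pics/q3.png",o)
E
```

```text
time: 5.68
tool_pos: [0.4613, 0.049, 0.1904]
tcp_rot: [0.526, 0.472, -0.525, 0.475]
force: [-0.2, -0.1, -0.7]
grip_width: 0.0148
t 5.68 pos [461.3  49.  190.4] psi -95.94 shift cm [ 1.74  0.01 -0.02] twist 0.0 F [-0.2 -0.1 -0.7] grip 14.8
```

View pics/q3.png

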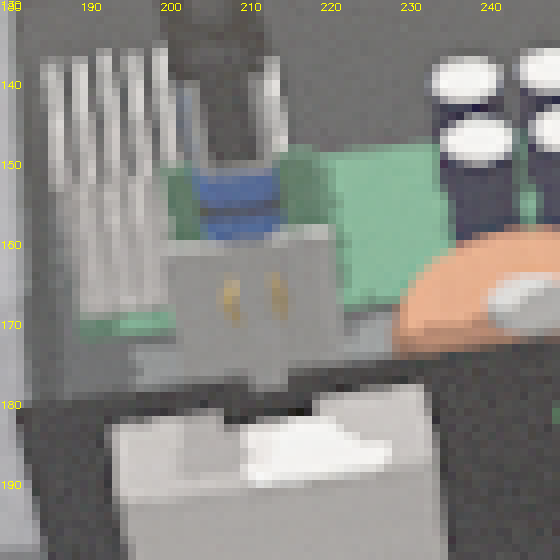

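```bash
python3 -m pendant '[[[1,0.3,0,-0.1,0],[1,0.6,0,-0.1,0],[1,0.9,0,-0.1,0],[1,1.2,0,-0.1,0],[1,1.4,0,-0.1,0],[1,1.6,0,-0.1,0],[1,1.6,0,-0.1,0],[1,1.6,0,-0.1,0]]]' 80
python3 - <<'E'
from h import *
go(461.5,49.2,173,-95.95)
d=grab("side"); im=d["pixels"][130:200,180:250][:,:,::-1].astype(float)
o=255*(np.clip(im/255,0,1)**0.45); o=cv2.resize(o.astype(np.uint8),(560,560),interpolation=cv2.INTER_NEAREST); 
for k in range(0,70,10): cv2.putText(o,str(180+k),(k*8,10),0,.35,(0,255,255)); cv2.putText(o,str(130+k),(0,k*8+8),0,.35,(0,255,255))
cv2.imwrite("pics/q4.png",o)
E
```

```text
time: 6.4
tool_pos: [0.4616, 0.05, 0.1747]
tcp_rot: [0.526, 0.472, -0.525, 0.475]
force: [-0.0, -1.0, -0.1]
grip_width: 0.0151
t 6.4 pos [461.6  50.  174.7] psi -95.94 shift cm [ 0.17 -0.    0.08] twist 0.0 F [-0.  -1.  -0.1] grip 15.1
```

View pics/q4.png

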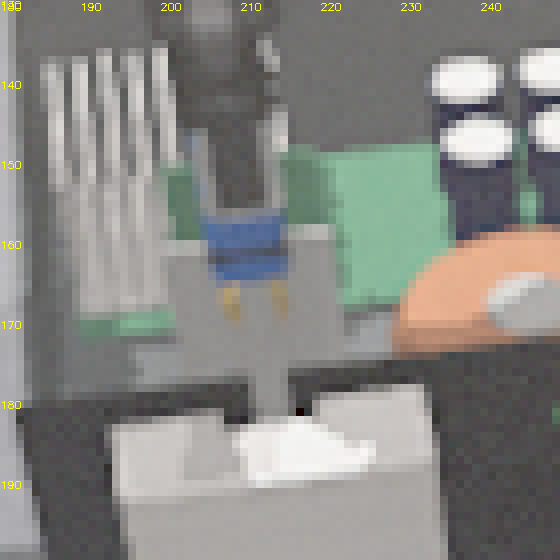

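```bash
python3 -m pendant '[[[1,0.2,0,0.2,0],[1,0.3,0,0.6,0],[1,0.45,0,1.0,0],[1,0.65,0,1.4,0],[1,0.9,0,1.75,0],[1,1.15,0,2.1,0],[1,1.35,0,2.4,0],[1,1.35,0,2.4,0]]]' 80
python3 - <<'E'
from h import *
go(461.5,49.2,173,-95.95)
d=grab("side"); im=d["pixels"][130:210,180:260][:,:,::-1].astype(float)
o=255*(np.clip(im/255,0,1)**0.45); o=cv2.resize(o.astype(np.uint8),(560,560),interpolation=cv2.INTER_NEAREST); 
cv2.imwrite("pics/q5.png",o)
E
```

```text
time: 7.12
tool_pos: [0.459, 0.0255, 0.1608]
tcp_rot: [0.526, 0.472, -0.525, 0.475]
force: [-1.1, -0.2, -1.1]
grip_width: 0.0152
t 7.12 pos [459.   25.5 160.8] psi -95.97 shift cm [-1.22  0.01 -2.38] twist -0.0 F [-1.1 -0.2 -1.1] grip 15.2
```

View pics/q5.png

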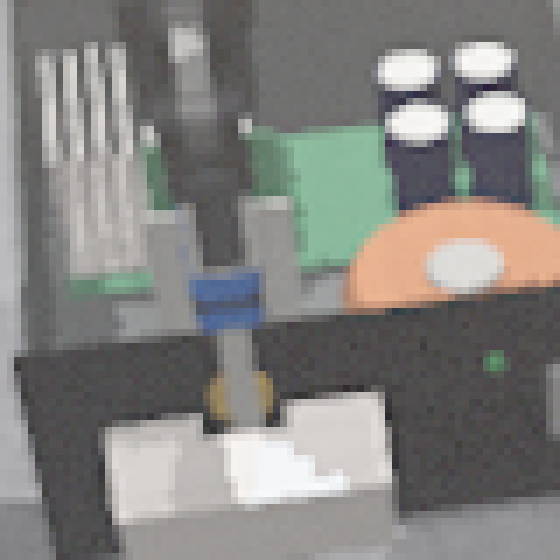

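```bash
python3 -m pendant '[[[1,0.3,0,0.4,0],[1,0.65,0,0.85,0],[1,1.05,0,1.2,0],[1,1.45,0,1.55,0],[1,1.9,0,1.85,0],[1,2.35,0,2.1,0],[1,2.9,0,2.3,0],[1,3.45,0,2.4,0]]]' 80
python3 - <<'E'
from h import *
go(461.5,49.2,173,-95.95)
d=grab("side"); im=d["pixels"][130:220,180:270][:,:,::-1].astype(float)
o=255*(np.clip(im/255,0,1)**0.45); o=cv2.resize(o.astype(np.uint8),(560,560),interpolation=cv2.INTER_NEAREST); 
cv2.imwrite("pics/q6.png",o)
E
```

```text
time: 7.83
tool_pos: [0.4567, 0.0019, 0.126]
tcp_rot: [0.526, 0.472, -0.525, 0.474]
force: [1.3, 7.2, -0.2]
grip_width: 0.0154
t 7.83 pos [456.7   1.9 126. ] psi -95.99 shift cm [-4.7   0.   -4.76] twist -0.001 F [ 1.3  7.2 -0.2] grip 15.4
```

View pics/q6.png

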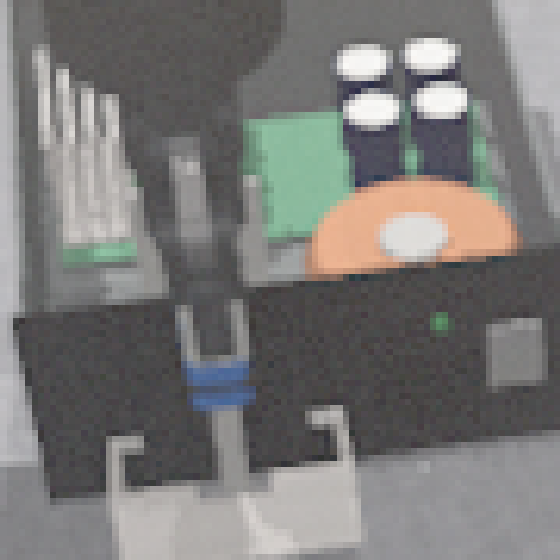

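```bash
python3 -m pendant '[[[1,0.5,0,-0.2,0],[1,1.0,0,-0.5,0],[1,1.4,0,-0.6,0],[1,1.8,0,-0.7,0],[1,2.2,0,-0.8,0],[1,2.6,0,-0.8,0],[1,3.0,0,-0.8,0],[1,3.2,0,-0.8,0]]]' 80
python3 - <<'E'
from h import *
go(461.5,49.2,173,-95.95)
d=grab("side"); im=d["pixels"][130:220,180:270][:,:,::-1].astype(float)
o=255*(np.clip(im/255,0,1)**0.45); o=cv2.resize(o.astype(np.uint8),(560,560),interpolation=cv2.INTER_NEAREST); 
cv2.imwrite("pics/q7.png",o)
E
```

```text
time: 8.55
tool_pos: [0.4574, 0.0098, 0.0927]
tcp_rot: [0.526, 0.472, -0.525, 0.474]
force: [0.4, 3.0, 16.5]
grip_width: 0.0151
t 8.55 pos [457.4   9.8  92.7] psi -95.98 shift cm [-8.04  0.02 -3.96] twist -0.001 F [ 0.4  3.  16.5] grip 15.1
```

View pics/q7.png

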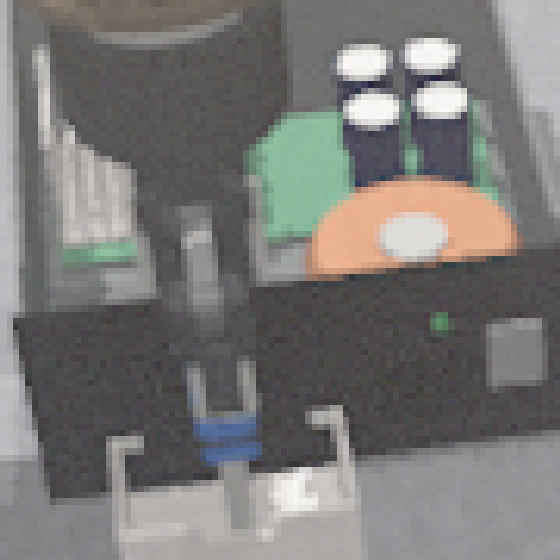

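```bash
python3 -m pendant '[[[1,-1,0,0,0],[1,-3,0,0,0],[1,-5,0,0,0],[1,-7,0,0,0],[1,-9,0,0,0],[1,-11,0,0,0],[1,-13,0,0,0],[1,-13,0,0,0]]]' 80
python3 - <<'E'
from h import *
go(599.4,-234,222,-75.3)
d=grab("side"); np.savez("r.npz",**d); im=d["pixels"][90:220,160:290][:,:,::-1].astype(float)
o=255*(np.clip(im/255,0,1)**0.45); o=cv2.resize(o.astype(np.uint8),(590,590),interpolation=cv2.INTER_NEAREST); 
cv2.imwrite("pics/q8.png",o)
W=cloud(d); yaw=np.radians(84.1); L=((W-[.4622,.0515,0])@R.from_euler("z",yaw).as_matrix())*1000
m=(L[...,0]>-60)&(L[...,0]<-5)&(abs(L[...,1])<38)&(L[...,2]<60)
p=L[m]
for a in range(-60,0,6):
    q=p[(p[:,0]>a)&(p[:,0]<=a+6)]; print(a,len(q),np.round(np.median(q[:,2]),1) if len(q) else '')
s=read_state(); M=R.from_quat(s["tcp_rot"]).as_matrix(); p=s["tool_pos"]
ax=np.array([np.cos(yaw),np.sin(yaw),0])
print("pred tip",proj(d,p+M[:,0]*.0862),"low handle front",proj(d,p+M[:,0]*.0292-ax*.008))
E
```

```text
time: 9.27
tool_pos: [0.4581, 0.0094, 0.227]
tcp_rot: [0.527, 0.471, -0.524, 0.476]
force: [1.1, -0.2, 0.3]
grip_width: 0.0152
t 9.27 pos [458.1   9.4 227. ] psi -95.99 shift cm [ 0.67 16.59 22.74] twist -0.361 F [ 1.1 -0.2  0.3] grip 15.2
-60 190 14.7
-54 220 17.1
-48 0 
-42 0 
-36 0 
-30 15 8.4
-24 31 8.1
-18 54 8.0
-12 55 7.9
-6 9 7.7
pred tip (np.float64(212.76831359332704), np.float64(176.7723445027812)) low handle front (np.float64(209.6680724371888), np.float64(158.24717465038884))
```

View pics/q8.png

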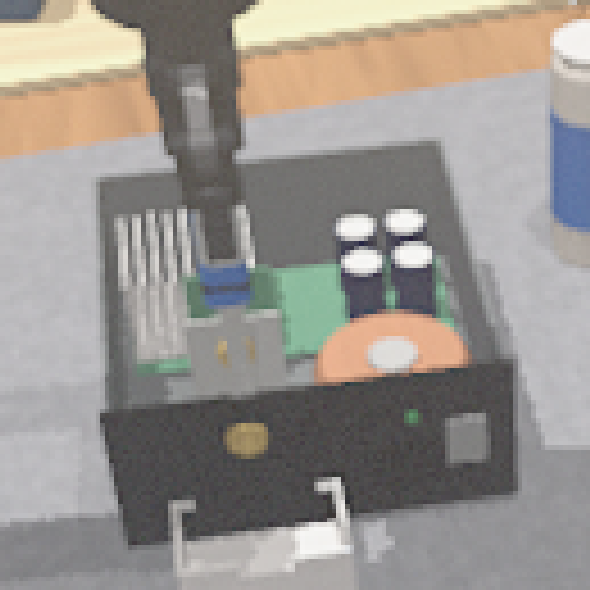

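```bash
python3 -m pendant '[[[1,0,2,2.8,-0.05],[1,0,4.2,5.7,-0.1],[1,0,6.3,8.6,-0.15],[1,0,8.4,11.5,-0.2],[1,0,10.5,14.4,-0.25],[1,0,12.6,17.3,-0.3],[1,0.3,14.7,20.1,-0.361],[1,0.6,16.59,22.74,-0.361]]]' 80
python3 - <<'E'
from h import *
go(599.4,-234,175,-75.3)
E
```

```text
time: 9.98
tool_pos: [0.5994, -0.236, 0.2194]
tcp_rot: [0.432, 0.559, -0.43, 0.563]
force: [-0.4, 0.8, -0.0]
grip_width: 0.0151
t 9.98 pos [ 599.4 -236.   219.4] psi -75.1 shift cm [ 4.44  0.03 -0.2 ] twist 0.004 F [-0.4  0.8 -0. ] grip 15.1
```

```bash
python3 -m pendant '[[[1,1,0.03,-0.2,0.004],[1,2.5,0.03,-0.2,0.004],[1,4,0.03,-0.2,0.004],[1,5.5,0.03,-0.2,0.004],[1,6.3,0.03,-0.2,0.004],[1,6.3,0.03,-0.2,0.004],[1,6.3,0.03,-0.2,0.004],[1,6.3,0.03,-0.2,0.004]]]' 80
python3 - <<'E'
from h import *
go(599.4,-234,91.2,-75.3)
d=grab("side"); im=d["pixels"][210:310,265:365][:,:,::-1].astype(float)
o=255*(np.clip(im/255,0,1)**0.6); o=cv2.resize(o.astype(np.uint8),(590,590),interpolation=cv2.INTER_CUBIC); 
cv2.imwrite("pics/q9.png",o)
s=read_state(); M=R.from_quat(s["tcp_rot"]).as_matrix(); p=s["tool_pos"]
for o in(.0862,.0292): u,v=proj(d,p+M[:,0]*o); print((u-265+.5)*5.9,(v-210+.5)*5.9)
# slot centre at z 62 predicted at original grasp
u,v=proj(d,np.array([.5994,-.234,.062])); print("slot",(u-265+.5)*5.9,(v-210+.5)*5.9)
E
```

```text
time: 10.65
tool_pos: [0.5998, -0.2342, 0.1573]
tcp_rot: [0.433, 0.557, -0.431, 0.562]
force: [-0.6, -0.5, -0.2]
grip_width: 0.0152
t 10.65 pos [ 599.8 -234.2  157.3] psi -75.33 shift cm [ 6.61 -0.07 -0.05] twist -0.0 F [-0.6 -0.5 -0.2] grip 15.2
270.21743729388714 322.56302720476765
275.660938287926 211.06546104647092
slot 265.83473640057406 339.680294420298
```

View pics/q9.png

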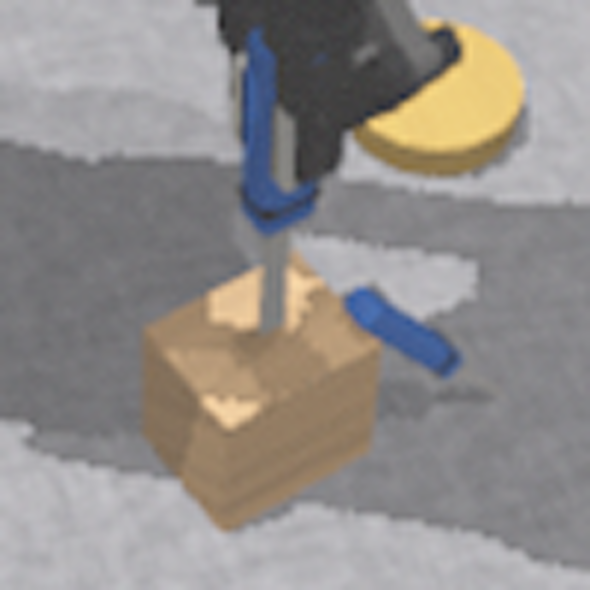

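```bash
python3 -m pendant '[[[1,0.7,-0.04,-0.02,0],[1,1.4,-0.07,-0.05,0],[1,2.1,-0.07,-0.05,0],[1,2.8,-0.07,-0.05,0],[1,3.5,-0.07,-0.05,0],[1,4.2,-0.07,-0.05,0],[1,4.9,-0.07,-0.05,0],[1,5.5,-0.07,-0.05,0]]]' 80
python3 - <<'E'
from h import *
go(599.4,-234,91.2,-75.3)
d=grab("side"); im=d["pixels"][210:310,265:365][:,:,::-1].astype(float)
o=255*(np.clip(im/255,0,1)**0.6); o=cv2.resize(o.astype(np.uint8),(590,590),interpolation=cv2.INTER_CUBIC); 
cv2.imwrite("pics/q10.png",o)
E
```

```text
time: 11.37
tool_pos: [0.5993, -0.2339, 0.1014]
tcp_rot: [0.433, 0.558, -0.431, 0.562]
force: [0.1, -0.1, 0.0]
grip_width: 0.0151
t 11.37 pos [ 599.3 -233.9  101.4] psi -75.32 shift cm [1.02 0.   0.01] twist -0.0 F [ 0.1 -0.1  0. ] grip 15.1
```

View pics/q10.png

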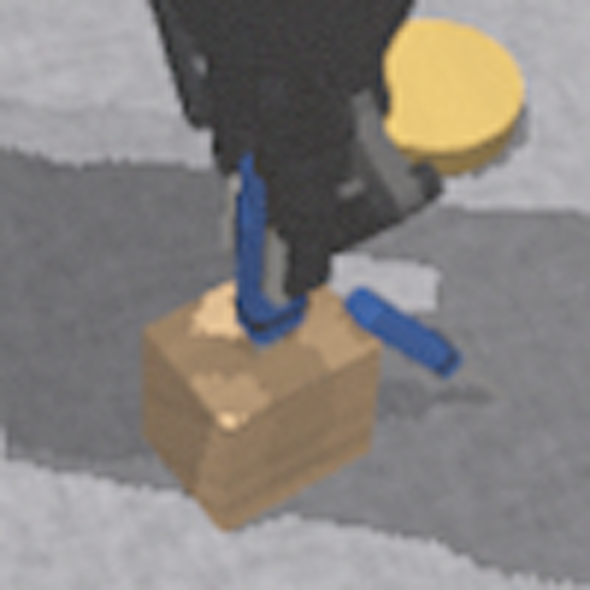

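```bash
python3 -m pendant '[[[1,0.3,0,0,0],[1,0.6,0,0,0],[1,0.8,0,0,0],[1,1,0,0,0],[1,1,0,0,0],[3,1,0,0,0],[5,1,0,0,0],[6,1,0,0,0]]]' 60
python3 - <<'E'
from h import *
go(599.4,-234,91.2,-75.3)
E
```

```text
time: 12.08
tool_pos: [0.599, -0.2338, 0.0904]
tcp_rot: [0.433, 0.558, -0.431, 0.562]
force: [-0.6, 0.8, 0.9]
grip_width: 0.0505
t 12.08 pos [ 599.  -233.8   90.4] psi -75.33 shift cm [-0.08  0.03  0.03] twist -0.0 F [-0.6  0.8  0.9] grip 50.5
```

Now raise clear of the tool and check that it stands properly.

```bash
python3 -m pendant '[[[6,0,0,0,0],[6,-1.5,0,0,0],[6,-3.5,0,0,0],[6,-5.5,0,0,0],[6,-8,0,0,0],[6,-11,0,0,0],[6,-13,0,0,0],[6,-13,0,0,0]]]' 60
python3 - <<'E'
from h import *
np.set_printoptions(precision=1,suppress=True)
go(413.2,-297.5,170,-3.7)
d=grab("side"); W=cloud(d); im=d["pixels"].astype(int)
zoom(d["pixels"],250,190,110,110,5,"pics/q11.png")
blue=(im[...,2]>im[...,0]+60)&(W[...,2]>.06)&(W[...,2]<.16)&(W[...,0]>.55)&(W[...,0]<.65)&(W[...,1]>-.28)&(W[...,1]<-.19)
p=W[blue]*1000
for a in range(60,150,15):
    q=p[(p[:,2]>a)&(p[:,2]<a+15)]; print(a,len(q),q.mean(0) if len(q) else '')
E
```

```text
time: 12.75
tool_pos: [0.5994, -0.2342, 0.2253]
tcp_rot: [0.433, 0.556, -0.431, 0.564]
force: [0.5, 0.2, 0.5]
grip_width: 0.0597
t 12.75 pos [ 599.4 -234.2  225.3] psi -75.33 shift cm [  5.3 -19.7   1.4] twist -1.25 F [0.5 0.2 0.5] grip 59.7
60 45 [ 634.2 -244.1   69.3]
75 38 [ 616.1 -242.2   80.1]
90 22 [ 598.6 -243.8   98.2]
105 22 [ 598.7 -243.9  113.5]
120 17 [ 597.1 -244.3  126.4]
135 79 [ 598.5 -239.1  145.1]
```

View pics/q11.png

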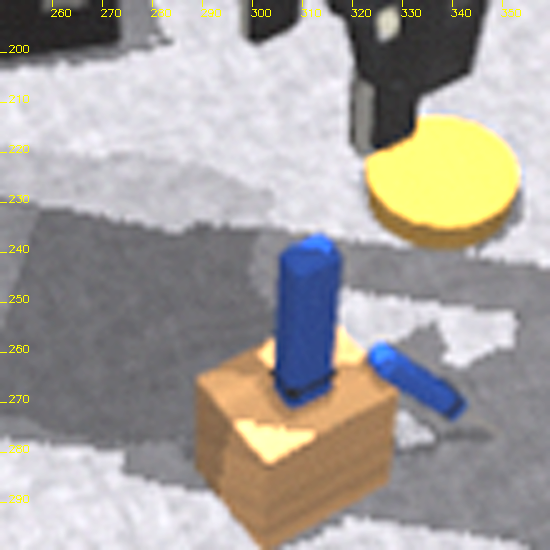

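```bash
python3 -m pendant '[[[6,0,-2.5,0.2,-0.12],[6,0,-5,0.4,-0.24],[6,0,-7.5,0.6,-0.36],[6,0,-10,0.8,-0.48],[6,0,-12.5,1,-0.6],[6,0.5,-15,1.2,-0.72],[6,1,-17.5,1.4,-0.84],[6,1.5,-19.5,1.6,-0.96]]]' 60
python3 - <<'E'
from h import *
go(413.4,-308.3,140,-3.6)
E
```

```text
time: 13.47
tool_pos: [0.4128, -0.299, 0.2052]
tcp_rot: [0.122, 0.693, -0.123, 0.699]
force: [0.0, 0.1, 0.4]
grip_width: 0.0598
t 13.47 pos [ 412.8 -299.   205.2] psi -19.99 shift cm [ 6.52 -0.86  0.32] twist -0.286 F [0.  0.1 0.4] grip 59.8
```

```bash
python3 -m pendant '[[[6,1,-0.4,0.2,-0.12],[6,2.5,-0.86,0.32,-0.24],[6,4,-0.86,0.32,-0.286],[6,5.5,-0.86,0.32,-0.286],[6,7,-0.86,0.32,-0.286],[6,8.5,-0.86,0.32,-0.286],[6,9,-0.86,0.32,-0.286],[6,9,-0.86,0.32,-0.286]]]' 60
python3 - <<'E'
from h import *
go(413.4,-308.3,24,-3.6)
d=grab("side"); zoom(d["pixels"],170,230,130,120,5,"pics/s1.png")
E
```

```text
time: 14.13
tool_pos: [0.4129, -0.3077, 0.1135]
tcp_rot: [0.022, 0.705, -0.022, 0.709]
force: [-0.5, 1.2, 0.1]
grip_width: 0.06
t 14.13 pos [ 412.9 -307.7  113.5] psi -3.61 shift cm [ 8.95 -0.05 -0.  ] twist -0.0 F [-0.5  1.2  0.1] grip 60.0
```

View pics/s1.png

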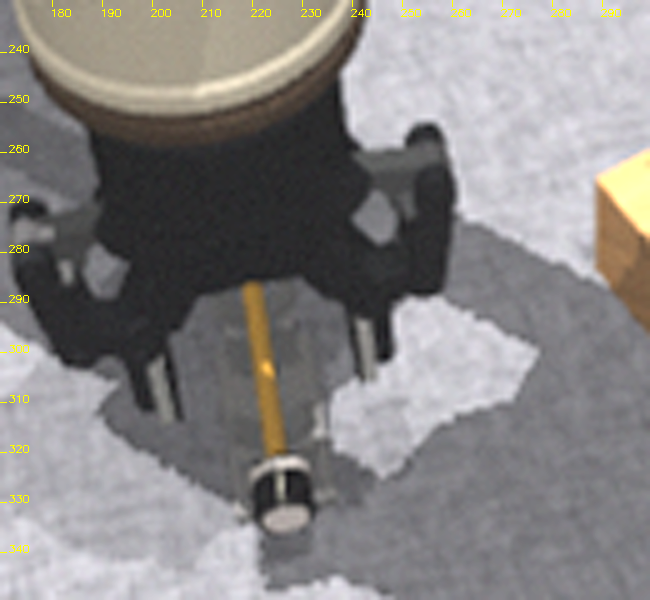

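```bash
python3 -m pendant '[[[6,1.5,-0.05,0,0],[6,3,-0.05,0,0],[6,4.5,-0.05,0,0],[6,6,-0.05,0,0],[6,7.5,-0.05,0,0],[6,8.95,-0.05,0,0],[6,8.95,-0.05,0,0],[6,8.95,-0.05,0,0]]]' 60
python3 - <<'E'
from h import *
go(413.4,-308.3,24,-3.6)
d=grab("side"); zoom(d["pixels"],170,250,130,120,5,"pics/s2.png")
E
```

```text
time: 14.85
tool_pos: [0.414, -0.3089, 0.0257]
tcp_rot: [0.022, 0.704, -0.023, 0.709]
force: [0.3, 0.1, 0.4]
grip_width: 0.0598
t 14.85 pos [ 414.  -308.9   25.7] psi -3.6 shift cm [ 0.17  0.05 -0.07] twist -0.0 F [0.3 0.1 0.4] grip 59.8
```

View pics/s2.png

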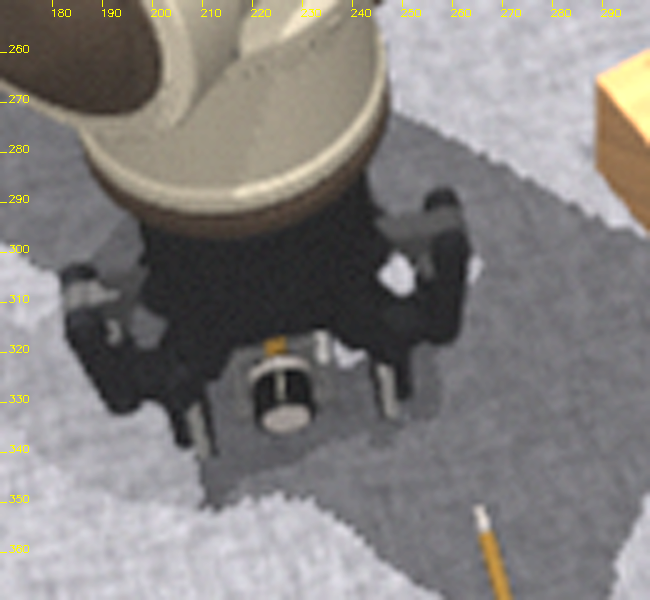

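```bash
python3 -m pendant '[[[4,0.15,0,-0.04,0],[3,0.15,0,-0.04,0],[2,0.15,0,-0.04,0],[1.5,0.15,0,-0.04,0],[1.5,0.15,0,-0.04,0],[1.5,0.15,0,-0.04,0],[1.5,0.15,0,-0.04,0],[1.5,0.15,0,-0.04,0]]]' 80
python3 - <<'E'
from h import *
go(413.4,-308.3,24,-3.6)
print(read_state()["ft_torque"])
d=grab("side"); zoom(d["pixels"],170,250,130,120,5,"pics/s3.png")
E
```

```text
time: 15.57
tool_pos: [0.414, -0.3094, 0.0255]
tcp_rot: [0.021, 0.704, -0.023, 0.71]
force: [-3.1, 0.4, 6.7]
grip_width: 0.0194
t 15.57 pos [ 414.  -309.4   25.5] psi -3.6 shift cm [ 0.15  0.1  -0.07] twist 0.0 F [-3.1  0.4  6.7] grip 19.4
[0.30224495 0.48559327 0.12205078]
```

View pics/s3.png

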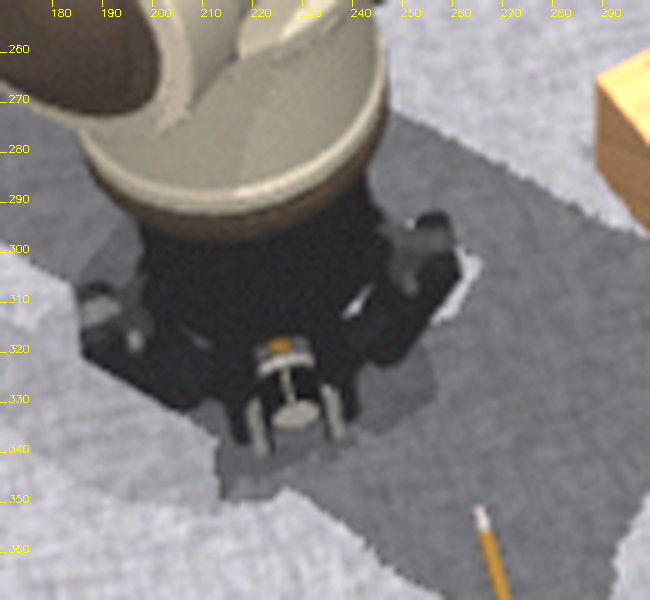

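```bash
python3 -m pendant '[[[1.5,-0.3,0,-0.04,0],[1.5,-0.8,0,-0.04,0],[1.5,-1.5,0,-0.04,0],[1.5,-2.3,0,-0.04,0],[1.5,-3.1,0,-0.04,0],[1.5,-4,0,-0.04,0],[1.5,-5,0,-0.04,0],[1.5,-5,0,-0.04,0]]]' 80
python3 - <<'E'
from h import *
go(447.8,-86.8,65,-5.95)
print(read_state()["ft_torque"])
d=grab("side"); zoom(d["pixels"],170,220,130,120,5,"pics/s4.png")
E
```

```text
time: 16.28
tool_pos: [0.4139, -0.3099, 0.0779]
tcp_rot: [0.021, 0.703, -0.024, 0.71]
force: [0.7, -0.8, 0.7]
grip_width: 0.0195
t 16.28 pos [ 413.9 -309.9   77.9] psi -3.6 shift cm [ 1.21 22.48  1.97] twist 0.041 F [ 0.7 -0.8  0.7] grip 19.5
[-0.08955579 -0.00812284  0.0440132 ]
```

View pics/s4.png

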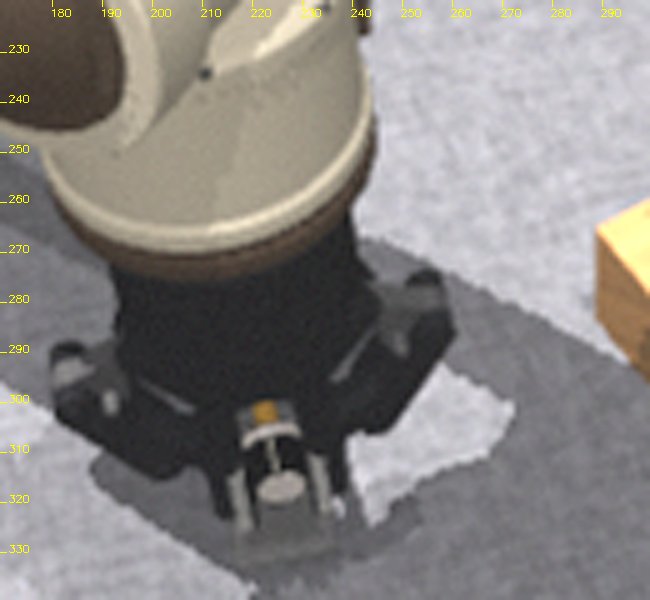

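```bash
python3 -m pendant '[[[1.5,0,2.5,0.2,0],[1.5,0,5.5,0.5,0],[1.5,0,8.5,0.8,0.02],[1.5,0,11.5,1.1,0.041],[1.5,0.4,14.5,1.4,0.041],[1.5,0.8,17.5,1.7,0.041],[1.5,1.2,20,1.97,0.041],[1.5,1.2,22.4,1.97,0.041]]]' 80
python3 - <<'E'
from h import *
go(447.8,-86.8,54.5,-5.95)
print(R.from_quat(read_state()["tcp_rot"]).as_matrix()[:,0])
for n in("top","side"):
    d=grab(n); np.savez(f"u{n}.npz",**d)
    zoom(d["pixels"],*((190,210,110,90) if n=="top" else (165,150,130,110)),6,f"pics/u1{n}.png")
E
```

```text
time: 17.0
tool_pos: [0.4472, -0.0857, 0.0632]
tcp_rot: [0.035, 0.703, -0.038, 0.709]
force: [0.8, 0.1, -0.9]
grip_width: 0.0196
t 17.0 pos [447.2 -85.7  63.2] psi -5.92 shift cm [ 0.87 -0.1   0.06] twist 0.0 F [ 0.8  0.1 -0.9] grip 19.6
[ 0.00846121 -0.00400393 -0.99995619]
```

View pics/u1side.png

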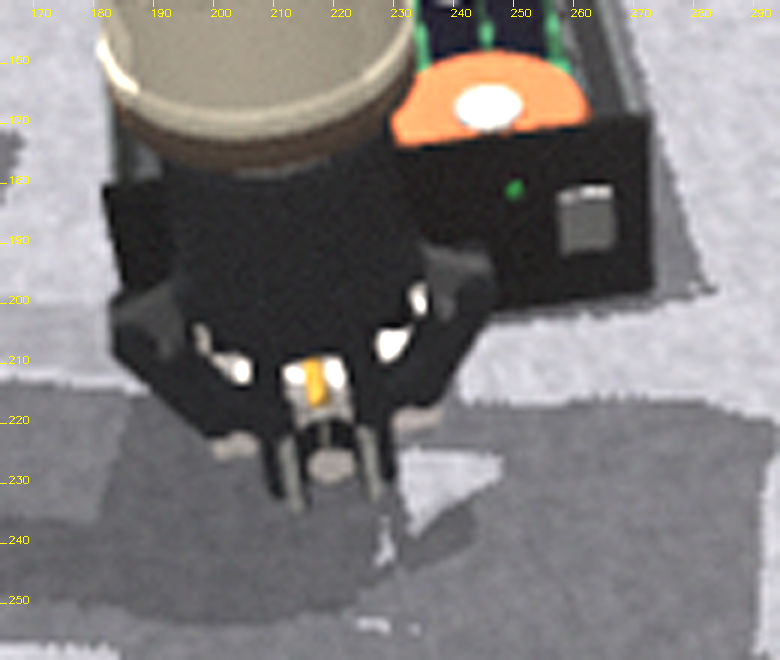

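View pics/u1top.png

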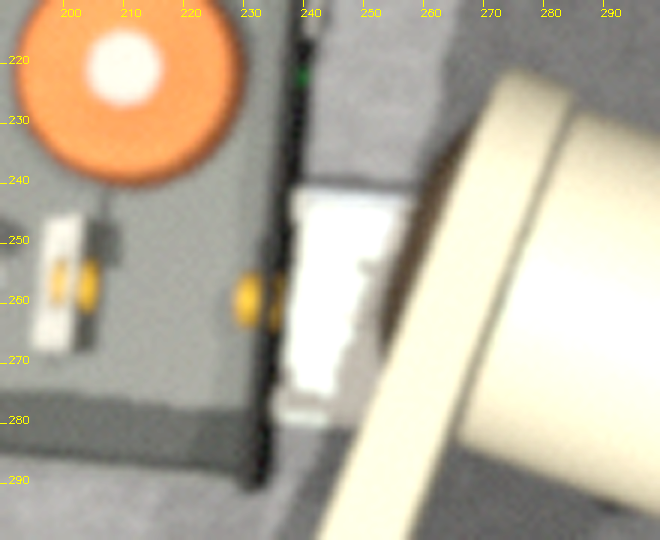

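Run:
```python
from h import *
np.set_printoptions(precision=2,suppress=True)
d=np.load("utop.npz"); im=d["pixels"][235:290,225:280][:,:,::-1].astype(float)
o=255*(np.clip(im/255,0,1)**0.8); o=cv2.resize(o.astype(np.uint8),(550,550),interpolation=cv2.INTER_NEAREST)
for k in range(0,55,10): cv2.putText(o,str(225+k),(k*10,10),0,.35,(0,0,255)); cv2.putText(o,str(235+k),(0,k*10+8),0,.35,(0,0,255))
cv2.imwrite("pics/u2.png",o)
s=read_state(); M=R.from_quat(s["tcp_rot"]).as_matrix(); p=s["tool_pos"]
top,side=d,np.load("uside.npz")
for nm,a in(("tip",.114),("spig",.098),("org",.012),("end",-.008)):
    w=p-M[:,0]*.0195+M[:,1]*a; print(nm,w*1000,"top",np.array(proj(top,w)),"side",np.array(proj(side,w)))
r=np.load("r.npz"); B=np.array([.4622,.0515,.074]); print("bush side pred",np.array(proj(r,B)),"top",np.array(proj(top,B)))
ii=r["pixels"].astype(int); m=(ii[...,0]-ii[...,2]>25); m[:170]=0;m[200:]=0;m[:,:200]=0;m[:,230:]=0
v,u=np.nonzero(m); w=(ii[...,0]-ii[...,2])[m]; print("brass",len(u),np.average(u,weights=w),np.average(v,weights=w),u.min(),u.max(),v.min(),v.max())
print(r["pixels"][180:193,206:222].astype(int)[...,0]-r["pixels"][180:193,206:222].astype(int)[...,2])
```

```text
tip [458.51  28.91  82.75] top [246.33 260.15] side [214.17 190.16]
spig [456.9   12.99  82.79] top [253.31 260.8 ] side [214.78 194.7 ]
org [448.21 -72.57  83.02] top [290.81 264.34] side [218.27 220.98]
end [446.19 -92.47  83.07] top [299.53 265.16] side [219.15 227.59]
bush side pred [214.35 186.56] top [236.73 258.69]
brass 65 215.2644603458557 184.6520572450805 209 229 170 190
[[ 0 -1  3  3  1  1  3  1  3 -1  2  2  0  0 -1  3]
 [ 0  0  1  1  4 -1  2  0 -1 -3  2 -1  0 -1  2  0]
 [ 0  2  1 -2  0 -1 -2 -2  2  3  0 -2  1 -1  2  2]
 [ 3  0 -2 -1  8 14 46 74 61 58 58 47  5 -2  1  1]
 [ 2  1 -1  1 26 46 59 77 67 64 64 62 32 -2  1  2]
 [ 3  0  1 12 43 56 52 53 58 55 52 56 46  4 -1  1]
 [-2  0  3 19 46 54 49 55 61 59 51 54 42  6  2  2]
 [ 1  0 -3 15 42 53 50 56 63 59 54 56 42  3  0  0]
 [ 3  1 -1  5 33 56 54 58 62 61 56 51 26  0  0  0]
 [ 0 -1  0  0 15 35 40 49 58 50 39 28  5  0  3  1]
 [ 0  0  0 -1 -2  3 15 24 31 24  9  6 -1 -1  1  0]
 [-1  1  1 -2 -1 -1 -3  0 -1 -2  0  0 -1  2  1  2]
 [-2  0  1  1  1  0  0  0  0  2  1  2 -1  2  1  1]]
```

View pics/u2.png

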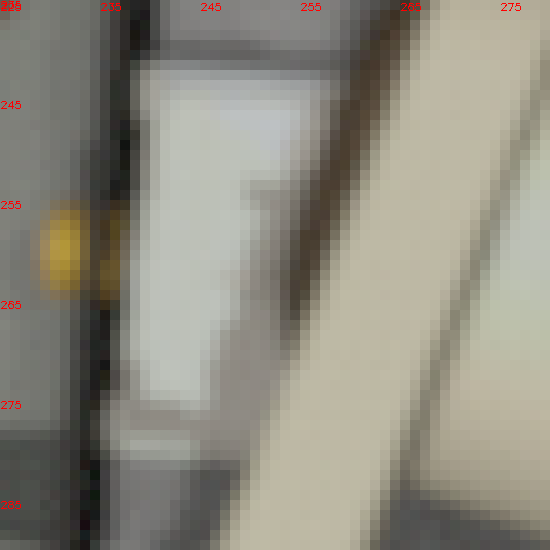

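```bash
cat >> h.py <<'E'
BUSH=np.array([461.2,51.5,74.0])
def tip_to(depth,psi=-5.85,B=BUSH,off=19.5,a=114.):
    "place tip 'depth' mm behind bush_out face"
    y=np.radians(psi+90); ax=np.array([np.cos(y),np.sin(y),0])
    t=B+ax*(depth-a)
    s=read_state(); M=R.from_quat(s["tcp_rot"]).as_matrix()
    t=t+M[:,0]*off
    go(*t,psi)
    p=np.array(s["tool_pos"])*1000-M[:,0]*off+M[:,1]*a-B
    print("tip in bush frame: in %.1f  y %.1f z %.1f"%(p@ax, p@np.array([-ax[1],ax[0],0]), p[2]))
E
python3 - <<'E'
from h import *
tip_to(-12)
t=np.load("top0.npz"); ii=t["pixels"].astype(int); 
for (u0,u1) in((194,209),(224,241)):
    w=(ii[...,0]-ii[...,2]).clip(0)*((ii[...,0]-ii[...,2])>35); w[:246]=0;w[274:]=0;w[:,:u0]=0;w[:,u1:]=0
    v,u=np.nonzero(w); print(np.average(u,weights=w[v,u]),np.average(v,weights=w[v,u]),len(u))
d=np.load("uside.npz")["pixels"].astype(int).sum(2)//3; print(d[220:233,212:228])
E
```

```text
t 17.1 pos [447.2 -84.6  63.5] psi -5.8 shift cm [0.9  1.08 0.02] twist 0.001 F [-0.6 -0.6 -0.5] grip 19.9
tip in bush frame: in -22.8  y 0.4 z 8.8
202.51517431652871 257.02457988462504 60
232.06594669117646 259.7086397058824 62
[[ 18  20  59  88  59  40  46  43  14  16  33  42  21  25  19  21]
 [ 19  17  37  45  17  14  41  52  16  16  14  15  46  68  46  32]
 [ 30  35  20  22  18  17  40  54  15  13  18  16  48  80  73  47]
 [ 56  65  21  15  18  16  39  50  17  17  14  13  33  65  76  51]
 [ 80  73  32  14  19  14  37  53  38  34  19  13  26  61  85  62]
 [ 82  71  35  12  18  50  85  86  84  82  78  60  22  58  90  70]
 [ 76  73  43  13  46  88 104 101 102 101 103  83  29  51  88  71]
 [ 67  79  57  15  62 101  99  98  98 102 103  90  50  48  89  74]
 [ 63  82  63  13  59  99 100  99  98  99 102  88  48  48  82  76]
 [ 59  83  66  16  37  75  90 102 101  92  71  65  45  43  68  81]
 [ 54  83  70  32  37  53  67  78  71  64  55  56  58  45  64  85]
 [ 46  77  70  41  47  62  58  60  58  55  59  62  57  50  62  90]
 [ 38  70  72  47  43  62  64  64  64  61  57  58  57  51  58  82]]
```

```bash
sed -i 's/BUSH=np.array(\[461.2/BUSH=np.array([460.9/; s/psi=-5.85/psi=-5.75/' h.py; python3 -m pendant '[[[1.5,0.3,0.2,-0.02,0],[1.5,0.6,0.4,-0.02,0],[1.5,0.9,0.6,-0.02,0],[1.5,0.9,0.8,-0.02,0],[1.5,0.9,1.0,-0.02,0],[1.5,0.9,1.0,-0.02,0],[1.5,0.9,1.0,-0.02,0],[1.5,0.9,1.0,-0.02,0]]]' 80
python3 - <<'E'
from h import *
tip_to(-5)
for n in("top","side"):
    d=grab(n); np.savez(f"v{n}.npz",**d)
    im=d["pixels"][235:280,195:260] if n=="top" else d["pixels"][170:235,180:245]
    o=255*(np.clip(im[:,:,::-1]/255.,0,1)**0.6); cv2.imwrite(f"pics/v1{n}.png",cv2.resize(o.astype(np.uint8),None,fx=9,fy=9,interpolation=cv2.INTER_CUBIC))
E
```

```text
time: 17.77
tool_pos: [0.4481, -0.0748, 0.0547]
tcp_rot: [0.035, 0.703, -0.037, 0.709]
force: [-1.0, 0.3, -0.5]
grip_width: 0.0194
t 17.77 pos [448.1 -74.8  54.7] psi -5.81 shift cm [0.01 0.79 0.02] twist -0.001 F [-1.   0.3 -0.5] grip 19.4
tip in bush frame: in -12.9  y 0.1 z -0.1
```

View pics/v1side.png

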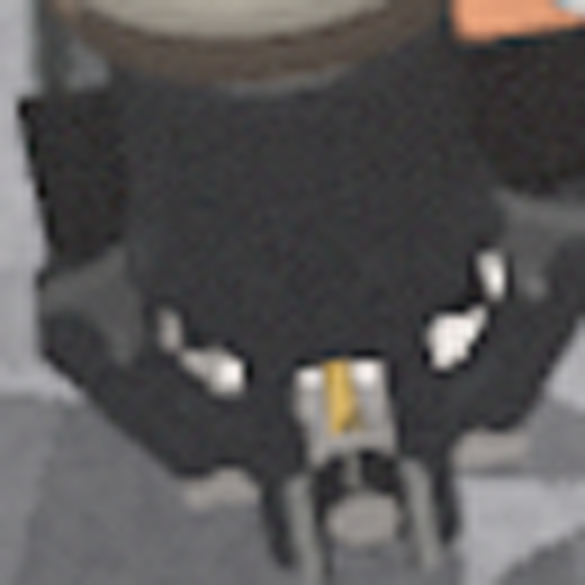

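View pics/v1top.png

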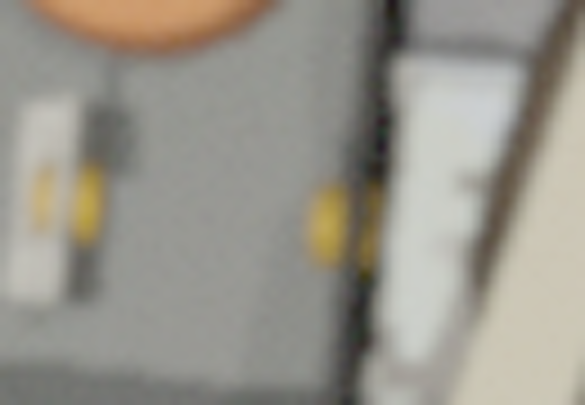

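```bash
python3 -m pendant '[[[1.5,0.01,0.3,0.02,0],[1.5,0.01,0.6,0.02,0],[1.5,0.01,0.9,0.02,0],[1.5,0.01,1.2,0.02,0],[1.5,0.01,1.4,0.02,0],[1.5,0.01,1.6,0.02,0],[1.5,0.01,1.7,0.02,0],[1.5,0.01,1.7,0.02,0]]]' 80
python3 - <<'E'
from h import *
tip_to(-5)
print(read_state()["ft_torque"])
for n in("top","side"):
    d=grab(n); np.savez(f"v{n}.npz",**d)
    im=d["pixels"][235:280,195:260] if n=="top" else d["pixels"][170:235,180:245]
    o=255*(np.clip(im[:,:,::-1]/255.,0,1)**0.6); cv2.imwrite(f"pics/v2{n}.png",cv2.resize(o.astype(np.uint8),None,fx=9,fy=9,interpolation=cv2.INTER_CUBIC))
E
```

```text
time: 18.53
tool_pos: [0.4501, -0.0576, 0.0545]
tcp_rot: [0.035, 0.703, -0.037, 0.709]
force: [1.5, 0.8, -1.1]
grip_width: 0.0194
t 18.53 pos [450.1 -57.6  54.5] psi -5.79 shift cm [ 0.01 -0.94 -0.  ] twist -0.001 F [ 1.5  0.8 -1.1] grip 19.4
tip in bush frame: in 4.4  y -0.1 z -0.3
[ 0.06863869 -0.15608048 -0.10780365]
```

View pics/v2top.png

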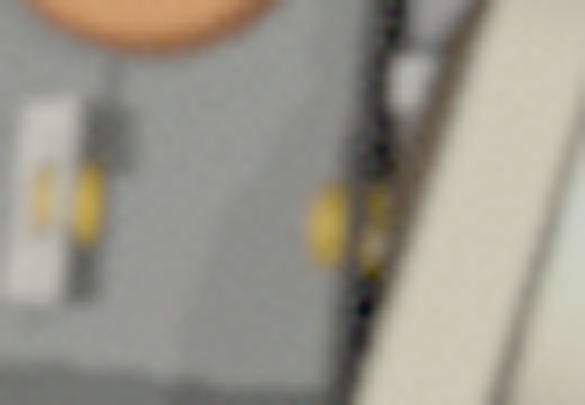

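```bash
python3 -m pendant '[[[1.5,-0.02,0.2,0,0],[1.5,-0.02,0.4,0,0],[1.5,-0.02,0.6,0,0],[1.5,-0.02,0.8,0,0],[1.5,-0.02,1.0,0,0],[1.5,-0.02,1.2,0,0],[1.5,-0.02,1.2,0,0],[1.5,-0.02,1.2,0,0]]]' 80
python3 - <<'E'
from h import *
tip_to(16)
print(read_state()["ft_torque"])
for n in("top",):
    d=grab(n); np.savez(f"v{n}.npz",**d)
    im=d["pixels"][235:280,195:260] if n=="top" else d["pixels"][170:235,180:245]
    o=255*(np.clip(im[:,:,::-1]/255.,0,1)**0.6); cv2.imwrite(f"pics/v3{n}.png",cv2.resize(o.astype(np.uint8),None,fx=9,fy=9,interpolation=cv2.INTER_CUBIC))
E
```

```text
time: 19.3
tool_pos: [0.4515, -0.0457, 0.0547]
tcp_rot: [0.035, 0.703, -0.037, 0.71]
force: [2.7, 1.5, -1.9]
grip_width: 0.0195
t 19.3 pos [451.5 -45.7  54.7] psi -5.8 shift cm [ 0.02 -0.04 -0.02] twist -0.001 F [ 2.7  1.5 -1.9] grip 19.5
tip in bush frame: in 16.4  y -0.3 z -0.0
[-0.12314235 -0.49046462 -0.30707984]
```

View pics/v3top.png

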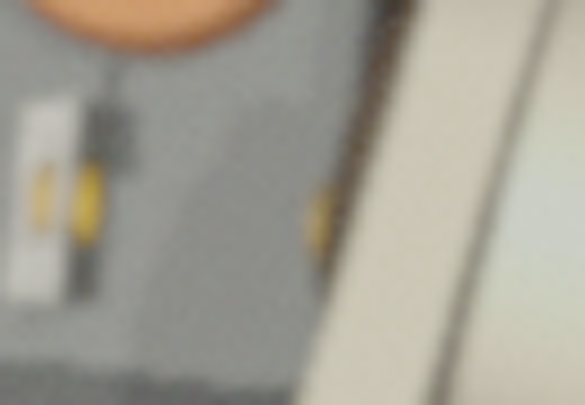

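```bash
python3 -m pendant '[[[1.5,0,0,0.06,0],[1.5,0.02,0.1,0.08,0],[1.5,0.02,0.3,0.08,0],[1.5,0.02,0.5,0.08,0],[1.5,0.02,0.7,0.08,0],[1.5,0.02,0.9,0.08,0],[1.5,0.02,1.0,0.08,0],[1.5,0.02,1.0,0.08,0]]]' 80
python3 - <<'E'
from h import *
tip_to(26)
print(read_state()["ft_torque"])
for n in("top",):
    d=grab(n); np.savez(f"v{n}.npz",**d)
    im=d["pixels"][235:280,195:260] if n=="top" else d["pixels"][170:235,180:245]
    o=255*(np.clip(im[:,:,::-1]/255.,0,1)**0.6); cv2.imwrite(f"pics/v4{n}.png",cv2.resize(o.astype(np.uint8),None,fx=9,fy=9,interpolation=cv2.INTER_CUBIC))
E
```

```text
time: 20.02
tool_pos: [0.4533, -0.0355, 0.0545]
tcp_rot: [0.035, 0.703, -0.037, 0.71]
force: [2.2, 0.8, -2.5]
grip_width: 0.0195
t 20.02 pos [453.3 -35.5  54.5] psi -5.79 shift cm [-0.   -0.07 -0.09] twist -0.001 F [ 2.2  0.8 -2.5] grip 19.5
tip in bush frame: in 26.7  y -1.0 z -0.2
[ 0.06368279 -0.37153612 -0.21284781]
```

View pics/v4top.png

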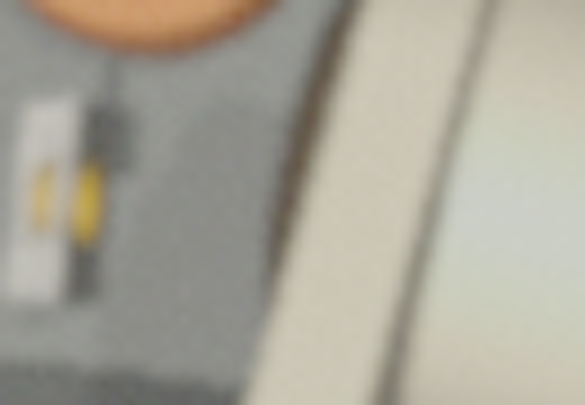

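```bash
python3 -m pendant '[[[1.5,0.02,0.1,0.05,0],[1.5,0.02,0.4,0.05,0],[1.5,0.02,0.8,0.05,0],[1.5,0.02,1.2,0.05,0],[1.5,0.02,1.6,0.05,0],[1.5,0.02,2,0.05,0],[1.5,0.02,2.2,0.05,0],[1.5,0.02,2.2,0.05,0]]]' 80
python3 - <<'E'
from h import *
tip_to(46)
print(read_state()["ft_torque"])
for n in("top","side"):
    d=grab(n); np.savez(f"v{n}.npz",**d)
    im=d["pixels"][235:280,195:260] if n=="top" else d["pixels"][150:215,180:245]
    o=255*(np.clip(im[:,:,::-1]/255.,0,1)**0.6); cv2.imwrite(f"pics/v5{n}.png",cv2.resize(o.astype(np.uint8),None,fx=9,fy=9,interpolation=cv2.INTER_CUBIC))
E
```

```text
time: 20.73
tool_pos: [0.4559, -0.0132, 0.0542]
tcp_rot: [0.035, 0.703, -0.036, 0.709]
force: [0.2, 0.6, -0.7]
grip_width: 0.0195
t 20.73 pos [455.9 -13.2  54.2] psi -5.75 shift cm [-0.03 -0.32 -0.14] twist -0.0 F [ 0.2  0.6 -0.7] grip 19.5
tip in bush frame: in 49.2  y -1.4 z -0.5
[ 0.00266079  0.02467344 -0.02477628]
```

View pics/v5top.png

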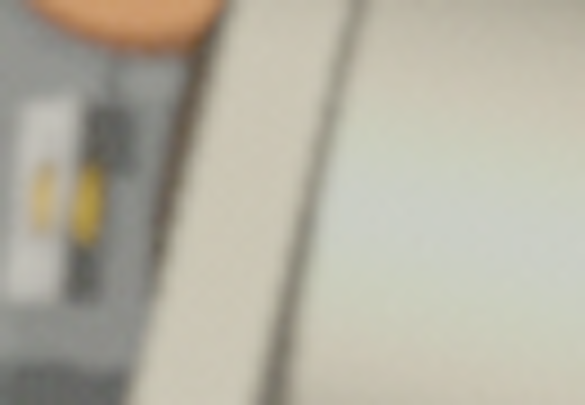

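View pics/v5side.png

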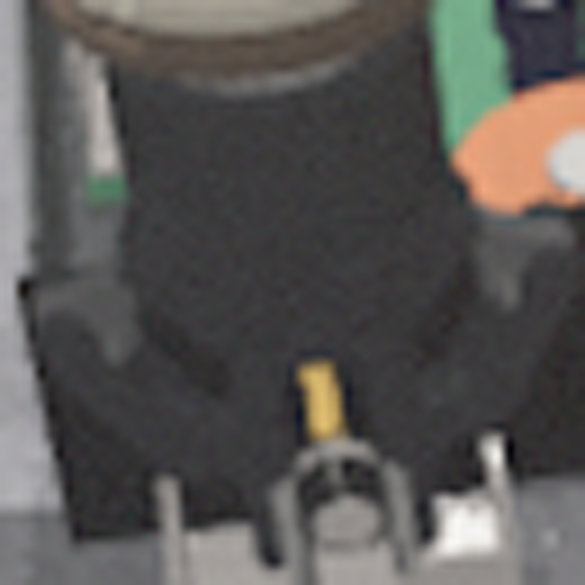

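```bash
python3 -m pendant '[[[1.5,-0.03,0.2,0.04,0],[1.5,-0.03,0.5,0.04,0],[1.5,-0.03,0.9,0.04,0],[1.5,-0.03,1.3,0.04,0],[1.5,-0.03,1.6,0.04,0],[1.5,-0.03,1.8,0.04,0],[1.5,-0.03,1.9,0.04,0],[1.5,-0.03,1.9,0.04,0]]]' 80
python3 - <<'E'
from h import *
tip_to(68)
print(read_state()["ft_torque"])
for n in("top",):
    d=grab(n); np.savez(f"v{n}.npz",**d)
    im=d["pixels"][235:280,195:260] if n=="top" else d["pixels"][150:215,180:245]
    o=255*(np.clip(im[:,:,::-1]/255.,0,1)**0.6); cv2.imwrite(f"pics/v6{n}.png",cv2.resize(o.astype(np.uint8),None,fx=9,fy=9,interpolation=cv2.INTER_CUBIC))
E
```

```text
time: 21.5
tool_pos: [0.4582, 0.0055, 0.0545]
tcp_rot: [0.035, 0.703, -0.036, 0.709]
force: [-0.7, 0.4, -1.3]
grip_width: 0.0199
t 21.5 pos [458.2   5.5  54.5] psi -5.75 shift cm [-0.01 -0.   -0.17] twist -0.0 F [-0.7  0.4 -1.3] grip 19.9
tip in bush frame: in 68.0  y -1.7 z -0.3
[0.03788959 0.08683375 0.02558668]
```

View pics/v6top.png

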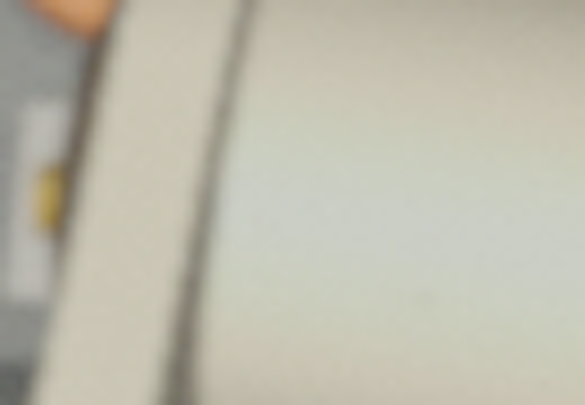

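```bash
python3 -m pendant '[[[1.5,-0.02,0.15,0,0],[1.5,-0.02,0.3,0,0],[1.5,-0.02,0.45,0,0],[1.5,-0.02,0.6,0,0],[1.5,-0.02,0.75,0,0],[1.5,-0.02,0.9,0,0],[1.5,-0.02,1.0,0,0],[1.5,-0.02,1.0,0,0]]]' 80
python3 - <<'E'
from h import *
tip_to(78)
print(read_state()["ft_torque"])
E
```

```text
time: 22.22
tool_pos: [0.4591, 0.0156, 0.0546]
tcp_rot: [0.035, 0.703, -0.036, 0.709]
force: [-3.0, 0.1, -0.5]
grip_width: 0.0195
t 22.22 pos [459.1  15.6  54.6] psi -5.75 shift cm [ 0.01 -0.01 -0.16] twist 0.0 F [-3.   0.1 -0.5] grip 19.5
tip in bush frame: in 78.1  y -1.6 z -0.1
[0.03639132 0.48413804 0.0785572 ]
```

```bash
python3 -m pendant '[[[1.5,0,0,-0.04,0],[1.5,0,0.15,-0.05,0],[1.5,0,0.3,-0.05,0],[1.5,0,0.45,-0.05,0],[1.5,0,0.6,-0.05,0],[1.5,0,0.7,-0.05,0],[1.5,0,0.8,-0.05,0],[1.5,0,0.8,-0.05,0]]]' 80
python3 - <<'E'
from h import *
tip_to(96)
print(read_state()["ft_torque"])
d=grab("side"); np.savez("vside.npz",**d)
im=d["pixels"][140:215,175:250]
o=255*(np.clip(im[:,:,::-1]/255.,0,1)**0.5); cv2.imwrite(f"pics/v7.png",cv2.resize(o.astype(np.uint8),None,fx=8,fy=8,interpolation=cv2.INTER_CUBIC))
E
```

```text
time: 22.88
tool_pos: [0.4594, 0.0238, 0.0546]
tcp_rot: [0.035, 0.703, -0.036, 0.709]
force: [-0.4, 0.8, -0.1]
grip_width: 0.0197
t 22.88 pos [459.4  23.8  54.6] psi -5.74 shift cm [ 0.01  0.97 -0.11] twist 0.0 F [-0.4  0.8 -0.1] grip 19.7
tip in bush frame: in 86.3  y -1.1 z -0.1
[ 0.03742896  0.04970423 -0.0284932 ]
```

View pics/v7.png

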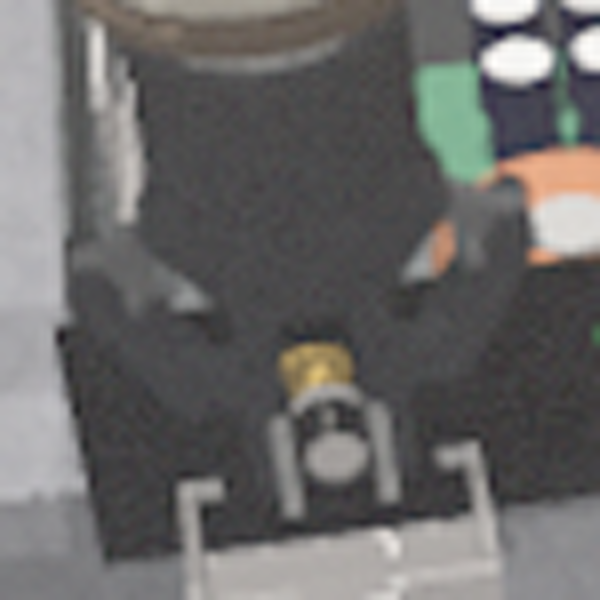

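```bash
python3 -m pendant '[[[1.5,0,0.15,-0.01,0],[1.5,0,0.3,-0.01,0],[1.5,0,0.45,-0.01,0],[1.5,0,0.6,-0.01,0],[1.5,0,0.75,-0.01,0],[1.5,0,0.9,-0.01,0],[1.5,0,0.97,-0.01,0],[1.5,0,0.97,-0.01,0]]]' 80
python3 - <<'E'
from h import *
np.set_printoptions(precision=2,suppress=True)
tip_to(96)
s=read_state();print(s["ft_torque"])
for n in("side","top"):
    d=grab(n,f"pics/w{n}.png"); np.savez(f"w{n}.npz",**d)
d=np.load("wside.npz")
im=d["pixels"][150:215,180:245]
o=255*(np.clip(im[:,:,::-1]/255.,0,1)**0.5); cv2.imwrite(f"pics/v8.png",cv2.resize(o.astype(np.uint8),None,fx=9,fy=9,interpolation=cv2.INTER_CUBIC))
M=R.from_quat(s["tcp_rot"]).as_matrix(); p=s["tool_pos"]
for nm,a in(("org",.012),("end",-.008)):
    w=p-M[:,0]*.0195+M[:,1]*a; print(nm,w*1000,"side",np.array(proj(d,w)))
print("bush",np.array(proj(d,np.array([.4622,.0515,.074]))))
print(d["pixels"][186:202,208:226].astype(int).sum(2)//3)
E
```

```text
time: 23.6
tool_pos: [0.4601, 0.0334, 0.0544]
tcp_rot: [0.035, 0.703, -0.036, 0.709]
force: [-1.8, -3.9, -1.7]
grip_width: 0.0197
t 23.6 pos [460.1  33.4  54.4] psi -5.74 shift cm [-0.01  0.01 -0.08] twist 0.0 F [-1.8 -3.9 -1.7] grip 19.7
tip in bush frame: in 95.9  y -0.8 z -0.3
[-0.73  0.33 -0.27]
org [461.13  45.38  73.9 ] side [214.4  188.31]
end [459.13  25.48  73.94] side [215.15 193.87]
bush [214.35 186.56]
[[ 22  17  28  54  83  95  93  88  76  80  73  46  22  18  21  23  21  19]
 [ 22  21  30  62  84  78  66  64  35  43  57  53  27  26  17  22  22  21]
 [ 20  17  33  55  48  24  38  53  15  15  23  33  45  71  54  17  21  16]
 [ 29  56  60  32  22  14  39  53  15  16  18  14  49  88  69  22  19  20]
 [ 49  81  70  11  19  14  32  44  22  15  15  14  41  76  68  35  21  18]
 [ 53  83  65  19  19  13  27  52  61  59  47  18  31  65  70  36  21  18]
 [ 48  81  68  29  19  50  81  86  93  92  89  58  24  59  72  45  18  20]
 [ 39  71  70  32  32  80 102  98  99 100 103  86  36  60  80  57  20  19]
 [ 32  61  74  41  42  85 100  99 100  99 101  83  38  55  82  63  20  23]
 [ 32  62  78  54  37  77  99 100  98 100  98  71  17  49  83  66  23  22]
 [ 27  57  80  62  19  47  77  88  87  84  71  38  11  49  82  68  26  20]
 [ 19  51  84  65  17  16  32  50  50  44  26  11  15  42  77  69  32  16]
 [ 18  44  77  69  28  16  13  13  13  14  12  15  13  34  67  72  35  12]
 [ 18  34  65  71  36  14  14  13  15  14  14  18  14  29  54  54  30  16]
 [ 15  28  60  74  46  12  15  15  14  17  17  20  14  25  31  21  20  17]
 [ 15  22  41  54  34  16  14  16  13  14  16  15  15  17  12  16  14  16]]
```

View pics/v8.png

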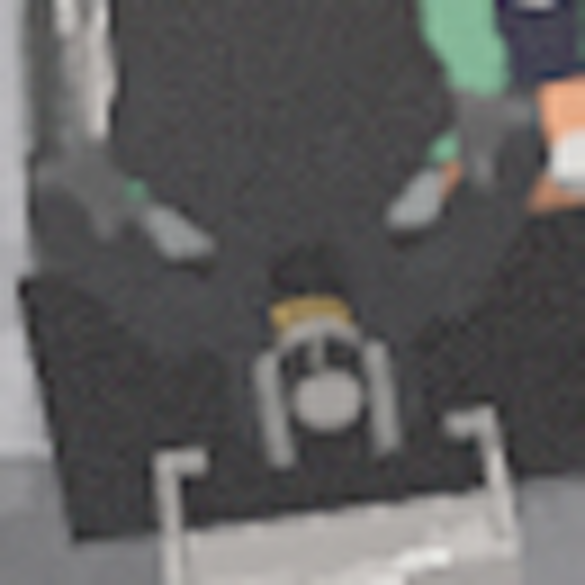

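```bash
python3 -m pendant '[[[1.5,0,0,-0.02,0.005],[1.5,0,0,-0.04,0.01],[1.5,0,0,-0.06,0.015],[1.5,0,0,-0.08,0.02],[1.5,0,0,-0.08,0.02],[1.5,0,0,-0.08,0.02],[1.5,0,0,-0.08,0.02],[1.5,0,0,-0.08,0.02]]]' 80
python3 - <<'E'
from h import *
np.set_printoptions(precision=2,suppress=True)
tip_to(96)
s=read_state();print(s["ft_torque"])
d=grab("side"); np.savez("wside.npz",**d)
print(d["pixels"][190:199,206:226].astype(int).sum(2)//3)
b=d["pixels"][178:192,206:224].astype(int); print(b[...,0]-b[...,2])
E
```

```text
time: 24.37
tool_pos: [0.4594, 0.0335, 0.0545]
tcp_rot: [0.042, 0.703, -0.043, 0.709]
force: [0.8, -0.0, -1.1]
grip_width: 0.0199
t 24.37 pos [459.4  33.5  54.5] psi -6.88 shift cm [-0.    0.   -0.01] twist -0.02 F [ 0.8 -0.  -1.1] grip 19.9
tip in bush frame: in 95.9  y -2.4 z -0.2
[-0.04 -0.07 -0.04]
[[ 21  29  57  70  38  17  17  18  36  53  14  14  15  22  56  83  63  20
   18  21]
 [ 21  32  64  74  45  14  15  13  32  56  58  49  18  17  50  81  66  20
   22  18]
 [ 21  29  59  80  58  14  24  53  76  87  95  87  63  29  44  80  67  30
   22  18]
 [ 23  19  50  82  64  11  48  90 102 101 100 101  95  64  46  75  69  36
   22  20]
 [ 20  19  48  82  65  17  57 101  98  99  98  99 102  82  36  64  69  38
   19  20]
 [ 23  19  43  77  67  26  51  92  99  98 100 102  94  60  29  61  72  44
   20  20]
 [ 19  22  34  68  69  33  29  60  82  87  85  77  63  26  20  56  81  64
   20  21]
 [ 19  20  30  62  74  41  12  22  40  48  43  32  25   9  18  50  85  68
   12  17]
 [ 16  20  29  58  81  56  13  13  13  12  11  14  14  17  15  48  87  70
   15  17]]
[[-1 -1 -1  0  0  1  0  2  2  1 -1 -1 -2 -1 -2  0 -1 -1]
 [-2  0  0  0  1  1  2  0 -1  4  3  2  1  0  0  0  0 -1]
 [-2  0 -3 -2  1  4  1 -1 -1  1  0 -1 -1  0 -1 -2  0  0]
 [-2  0 -1 -1  1 -1  1  1 -1  1 -2  0 -2 -3 -1  0 -2 -1]
 [ 0 -1 -2 -1  0 -2 -1 -2  3  5  2 -2 -1 -1 -1 -2  0 -1]
 [-2 -1 -1  0  5 19 34 46 46 44 42 31  5 -1 -2 -2 -1 -2]
 [ 0 -2 -3  1 46 72 54 62 60 59 58 53 32 -3 -1  0 -1  0]
 [-2 -1 -1 -3 44 75 49 37 27 21 25 38 41  5 -1 -2 -1  0]
 [-2 -1  0 -4 27 48 25 15  9  2  6 17 18  5  0 -1 -1 -1]
 [-2  0 -2 -2 13 21  7  2  4  3  2  4  3  1 -1 -1  0 -2]
 [-1 -2 -1 -1  0  1  2  0  2  6 -1 -1  0  1  1  3  0 -1]
 [ 0  0  2  3  1  1  1 -1  5  3 -1  0  3  0  3  2  0 -2]
 [ 0  1  1  1  1  0  0  1  3  5 -2  2 -1  0  1  3  2 -1]
 [-3 -3  0  3  0  1 -1  2  1  4  5  4  0  0  0  2  3 -1]]
```

Run:
```python
from h import *
a=np.load("top0.npz")["pixels"].astype(int); d=grab("top","pics/final_top.png"); b=d["pixels"].astype(int)
a2=np.load("side0.npz")["pixels"].astype(int); e=grab("side","pics/final_side.png"); b2=e["pixels"].astype(int)
def cen(im,box,f):
    u0,v0,u1,v1=box; m=f(im[v0:v1,u0:u1]); v,u=np.nonzero(m); return len(u),round(u.mean()+u0,1),round(v.mean()+v0,1)
yel=lambda x:(x[...,0]-x[...,2]>60); blu=lambda x:(x[...,2]-x[...,0]>50); dark=lambda x:x.sum(2)<120
for nm,x,y,box,f in(("tin",a,b,(280,135,325,175),yel),("tin side",a2,b2,(315,205,360,240),yel),("can",a,b,(125,125,170,175),blu),("can side",a2,b2,(275,90,305,150),blu),("jar",a,b,(230,118,265,155),dark),("pry",a2,b2,(300,230,322,272),blu)):
    print(nm,cen(x,box,f),cen(y,box,f))
s=read_state(); print(s["time"],s["force"],s["joint_velocities"].round(4),s["grip_width"])
```

```text
tin (657, np.float64(301.0), np.float64(154.7)) (652, np.float64(301.0), np.float64(154.7))
tin side (554, np.float64(338.0), np.float64(224.1)) (556, np.float64(338.0), np.float64(224.1))
can (124, np.float64(155.2), np.float64(158.3)) (100, np.float64(154.7), np.float64(159.0))
can side (341, np.float64(289.3), np.float64(128.4)) (352, np.float64(289.5), np.float64(128.2))
jar (250, np.float64(246.9), np.float64(135.9)) (273, np.float64(246.9), np.float64(136.0))
pry (324, np.float64(309.7), np.float64(250.8)) (318, np.float64(310.8), np.float64(252.0))
24.5167 [-0.06506433 -0.25558795 -1.36707818] [ 0.0001  0.0023  0.0014  0.0008 -0.0008  0.0004] 0.01974506054486782
```

View pics/final_side.png

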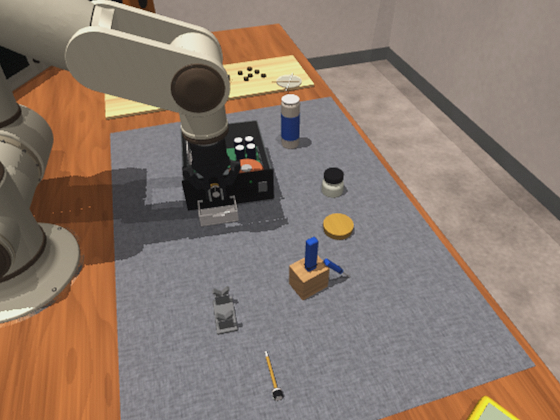

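```bash
python3 -c "
from workcell import order
print(order.close_job())"
```

```text
the job is handed in; nothing more can be done
None
```

I did all the steps and handed the job in at about 24.5 s, with the gripper still holding the knob at an 80 N grip setting. The hand-in gives no verdict, so what follows is from my own checks.

- **Cover:** I pried it open with the tool's blade and folded it down. Depth readings showed its inner floor flat at about 8 mm above the bench, so it is at or near its stop.
- **Tool:** It stands upright in its block and is let go. In the picture its handle sits within about 1 px of where it began.
- **Shaft:** It went through both bushings with only a few newtons of resistance. After a small correction to centre it, the force was about 1 N or less and the torque close to zero.
- **Depth:** The arm's position put the tip 8 mm behind the inner bushing; the camera suggested about 7 mm. The tip itself was hidden by the gripper, so this depth is worked out from the knob position and the known lengths, not seen.
- **Can, jar and tin:** They did not move (0 to 1 px).

Three things did not fully agree:

- **Cameras:** The two cameras disagreed by 3 to 5 mm. I relied on the side camera, which matched the arm.
- **Knob position:** Before the last correction, the side view placed the knob about 2 mm to one side of the bushing axis. That was more than I expected; it fell only slightly afterwards, although the forces were then near zero.
- **Small tool:** The small look-alike tool next to the block was standing at the start and had fallen over by my first pictures near the block. I don't know why. It is still on the bench.

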